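Hang the washed dough scrapers to dry

ROBOT

A 6-joint arm with a two-finger parallel gripper is mounted at the origin on the work surface. World frame = base frame: x ahead of the robot, y to its left, z up, the work surface at z = 0. Lengths are in m, angles in rad, forces in N, time in s.
With the tool pointing down it reaches from about 0.35 to 0.775 m from the base axis. Payload 7.3 kg.
Tool frame: the origin (TCP) lies between the finger pads; the fingertips stand 25 mm ahead of it and the grasp point (between the pads) lies 6 mm ahead of it; z points along the fingers, y is the direction in which the jaws open and shut (so a half turn about z gives the same grasp; the last joint's range is limited). The gripper opens to 92 mm and grips with 3 to 60 N. Pads are 19 mm wide; open, the fingers measure 130 mm over their backs; the gripper's body (75 mm by 190 mm) begins 47 mm behind the grasp point.
Start: joints at [-1.454, 0.342, 1.524, -0, 1.275, -0.146], TCP at [0.136, -0.507, 0.252] pointing down, gripper open.
Joint ranges: [-2.53, 2.53], [-0.77, 2.02], [0.04, 2.7], [-1, 4.14], [0.28, 2.66], [-3.11, 3.11]. Speed limits (rad/s): [2.57, 2.57, 3.14, 3.14, 3.14, 3.14].

INTERFACE

Orientations are given as a rotation vector (axis times angle).
In Python, from rig import status, eyes, ctrl gives the robot as it stands.
- The arm moves only by the tool send_rows, never from a script. Its argument "rows" is a list of rows, each a list of 5 numbers: the opening in per cent of the stroke, from 0 (shut) to 100 (fully open), then the shift along the world's x, y, z in m, then the turn about the world's z in degrees. In form: [[hand, x, y, z, twist], ...]. A call has 1 to 8 rows; each row is the pose to reach, as a shift and turn from the pose commanded when the call began; what a row does not reach only later rows make up. A row lasts 1/8 s, in which the tool goes at most 62.5 mm and 10.7 degrees, less where a joint would pass 70% of its speed; a pose out of reach is approached as far as the arm can. A call with a gripper value outside its range is refused whole. The fingers move at their own pace and stop on an object; "grip_force" is the grip in N (left out, the last holds). Time passes only in rows, so rows that repeat a pose let the fingers close. It gives the time, the measured TCP pose, the force and the opening at its end, in the units of the state.
- status.read_state(): the state, without advancing time (a new reading comes with each control period).
- eyes.get_image(name): name is "scene" or "top" or "wrist"; returns a dict with "color" (384x512x3 uint8, red, green, blue), "vfov" (degrees; the focal length in pixels is half the picture's height over the tangent of half this angle, whatever the lens; pixels are square), "cx", "cy" (the principal point, pixels), "origin" and "attitude" of the camera in the world. Camera axes: x right, y down, z forward; pixel columns grow to the right and rows downward; lengths in m; the calibration is good to about 2 mm. A picture is of the moment at which its call begins. There is no depth.
- ctrl.finish_job(): hands the job in, once; it reports no verdict.
The state is a dict: "clock": time; "q": joint angles; "joint_vel": joint speeds; "tau": joint torques, N m; "tcp_pos": TCP position; "tcp_rot": TCP orientation; "ft_force": force on the tool from outside, world axes, zero at the start; "ft_torque": the same for the moment, N m; "gripper_width": finger opening in m.
Only numpy, scipy, OpenCV 4.12 (cv2) and the standard library are available. Lean on these libraries where they do the work, as an engineer would, in place of code of your own. Each camera call takes 0.05 s, during which the arm holds its last target. There are 200 camera calls.

TASK

The washed flat dough scrapers lie flat between the ribs of the wooden draining block, where they cannot be gripped: slide each one out over the block's front edge, take it by the end that sticks out, and hang it by its hand slot on the drying rack, one scraper to an arm, until all of them hang freely. Only then push the blower's switch lever fully over to on, away from the robot. Leave the other things on the bench where they are.

Things in the scene. Friction and masses are not known exactly. Their poses are not given: they have to be found in the camera images.
- scraper1: flat steel dough scraper on the block (None if absent), 160 (x) x 66 (y) x 3 mm (z), 0.16 kg. Through slot for the hand, x +24 to +70 mm, y +-25 mm, leaving a 10 mm end strip and 8 mm sides. Origin at the plate's centre, underside. Starts z up, plain (-x) end towards the block's front edge. Balance point at x = -13 mm: it tips off if it projects over 67 mm
- scraper2: flat steel dough scraper on the block (None if absent), 160 (x) x 66 (y) x 3 mm (z), 0.16 kg. Through slot for the hand, x +24 to +70 mm, y +-25 mm, leaving a 10 mm end strip and 8 mm sides. Origin at the plate's centre, underside. Starts z up, plain (-x) end towards the block's front edge. Balance point at x = -13 mm: it tips off if it projects over 67 mm
- scraper3: flat steel dough scraper on the block (None if absent), 160 (x) x 66 (y) x 3 mm (z), 0.16 kg. Through slot for the hand, x +24 to +70 mm, y +-25 mm, leaving a 10 mm end strip and 8 mm sides. Origin at the plate's centre, underside. Starts z up, plain (-x) end towards the block's front edge. Balance point at x = -13 mm: it tips off if it projects over 67 mm
- scraper1_slot (a point): on scraper1, middle of the slot's outer edge (70 mm from the centre along +x, mid-thickness): where an arm of the rack bears when the scraper hangs
- scraper2_slot (a point): on scraper2, middle of the slot's outer edge (70 mm from the centre along +x, mid-thickness): where an arm of the rack bears when the scraper hangs
- scraper3_slot (a point): on scraper3, middle of the slot's outer edge (70 mm from the centre along +x, mid-thickness): where an arm of the rack bears when the scraper hangs
- block: fixed thick wooden draining block, 220 (x) x 280 (y) mm; origin under its centre, on the table, flat lane floors 60 mm above it. Four ribs along x, 12 mm wide, 10 mm above the floor, at y = +-44 and +-132 mm, bound three lanes 76 mm wide (centres y = -88, 0, +88 mm), a scraper in a lane. All lanes are open at both ends; the front edge, nearest the robot, is at x = -110 mm
- rack: fixed steel drying rack: foot tray 12 mm high (x -100 to +60 mm, y +-180), posts at y = +-170 mm, crossbar 12 mm thick along y, 215 mm above the origin; from it three free-ended round arms, 8 mm thick, 70 mm long, at y = +105, 0, -105 mm, project to -x (towards the robot), rising 12 degrees to their tips. Origin on the table below the crossbar's middle
- arm1 (a point): midpoint of the axis of the rack's arm at y = +105 mm (35 mm from both tip and crossbar, about 222 mm above the table); axes as the rack's
- arm2 (a point): midpoint of the axis of the rack's arm at y = +0 mm (35 mm from both tip and crossbar, about 222 mm above the table); axes as the rack's
- arm3 (a point): midpoint of the axis of the rack's arm at y = -105 mm (35 mm from both tip and crossbar, about 222 mm above the table); axes as the rack's
- blower: fixed white drying blower, a box 140 x 110 x 85 mm high between block and rack, origin under its centre, with the switch lever on its top
- switch (a joint): the blower's black toggle lever, 70 mm long; 0 to 0.12 rad is off (leaning to the blower's -x, towards the robot), 1.0 rad is fully on (leaning to the blower's +x, away from the robot); it stays where it is left and is moved by a light push
- switch_tip (a point): the free tip of the switch lever
- mug: bystander: white mug, 76 mm wide, 85 mm high; origin under its centre
- timer: bystander: blue kitchen timer 60 x 60 x 18 mm, lying flat; origin under its centre
- brush: bystander: pastry brush lying on the table; origin at about its middle
- salt: bystander: steel salt pot 50 mm wide, 70 mm high; origin under its centre
Not all that is in view belongs to the job. Leave any red or yellow look-alike of the scraper3 alone.

How it is judged:
By the outcome, as a careful person would: the job done as asked, in the order asked, and still so for the second after the job is handed in, with the robot touching nothing.
Of scraper1, scraper2, scraper3 only 2 to 3 are there at a start; the rules pass over those that are not, and their reading is None.
At some moment in a run one of scraper1, scraper2, scraper3 may be knocked a few centimetres aside while the robot is not near it.
It also fails if it takes over 210 s, if anything falls off the work surface, if the arm or the gripper's body presses on something with over 40 N, if the wrist force passes 120 N, or if a joint passes its speed limit or range.

## Working session

There is one attempt and no reset: what is moved stays moved. The work goes in short steps, Python scripts to look and compute and a tool call to move; the robot and the scene stay as the last step left them, time stands still between calls to the robot, and variables do not carry over. Pictures are saved under pics/ and viewed, about 12 in all and at most 16, crops included, and the job is handed in when it is done.

Besides the shell and the picture viewer there is one more tool, called after ">>>" by a JSON object that holds its "op" and its "data", one argument or row to a line. send_rows: Moves the arm, as the interface text tells. Its arguments: {"type":"object","properties":{"rows":{"type":"array"},"grip_force":{"type":"number"}},"required":["rows"]}

```bash
ls; mkdir -p pics; cat > h.py <<'E'
import numpy as np, cv2
from rig import status, eyes, ctrl
from scipy.spatial.transform import Rotation as R
def cam(n):
    d=eyes.get_image(n); d['f']=d['color'].shape[0]/2/np.tan(np.radians(d['vfov'])/2)
    a=np.array(d['attitude'],float); d['Rm']=a if a.shape==(3,3) else R.from_rotvec(a).as_matrix() if a.size==3 else R.from_quat(a).as_matrix()
    return d
def ray(d,u,v):
    r=d['Rm']@np.array([(u-d['cx'])/d['f'],(v-d['cy'])/d['f'],1]); return np.array(d['origin']),r/np.linalg.norm(r)
def onz(d,u,v,z):
    o,r=ray(d,u,v); return o+r*(z-o[2])/r[2]
def proj(d,p):
    c=d['Rm'].T@(np.array(p)-d['origin']); return c[:2]/c[2]*d['f']+[d['cx'],d['cy']]
def tri(d1,p1,d2,p2):
    o1,r1=ray(d1,*p1);o2,r2=ray(d2,*p2)
    A=np.stack([r1,-r2],1);s=np.linalg.lstsq(A,o2-o1,rcond=None)[0]
    a,b=o1+s[0]*r1,o2+s[1]*r2; return (a+b)/2,np.linalg.norm(a-b)
def save(d,n,box=None,k=1):
    im=d['color'][...,::-1]
    if box: im=im[box[1]:box[3],box[0]:box[2]]
    cv2.imwrite('pics/'+n,cv2.resize(im,None,fx=k,fy=k,interpolation=cv2.INTER_CUBIC))
E
python3 - <<'E'
from h import *
import pickle
s=status.read_state();print({k:np.round(v,3) for k,v in s.items()})
D={}
for n in ['scene','top']:
    d=cam(n);D[n]=d;print(n,d['vfov'],d['cx'],d['cy'],d['origin'],d['attitude']);save(d,n+'0.png',k=1.5)
pickle.dump(D,open('D0.pkl','wb'))
E
```

```text
pics
{'clock': np.float64(0.0), 'q': array([-1.454,  0.343,  1.525, -0.   ,  1.275, -0.146]), 'joint_vel': array([-0.   , -0.002, -0.001,  0.002,  0.001,  0.002]), 'tau': array([ 1.0000e-03, -4.3125e+01, -2.4422e+01,  7.2000e-02,  5.6000e-02,
       -0.0000e+00]), 'tcp_pos': array([ 0.136, -0.507,  0.251]), 'tcp_rot': array([-3.113, -0.411, -0.   ]), 'ft_force': array([ 0.403, -0.544, -0.067]), 'ft_torque': array([ 0.051, -0.011,  0.02 ]), 'gripper_width': np.float64(0.092)}
scene 42.25284979115004 250.55880594310827 189.3455516489382 [1.92978268 0.19280889 1.25716156] [-1.63463775 -1.71680574  0.86944157]
top 44.36598062037263 247.6177468094168 195.89591159704455 [0.32703417 0.05930963 1.66117648] [-2.19244316  2.1653029  -0.03616366]
```

View pics/scene0.png

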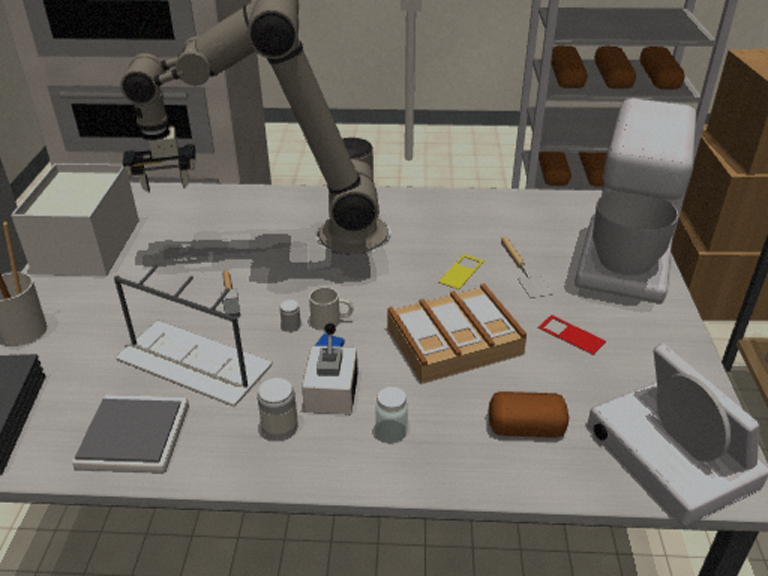

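View pics/top0.png

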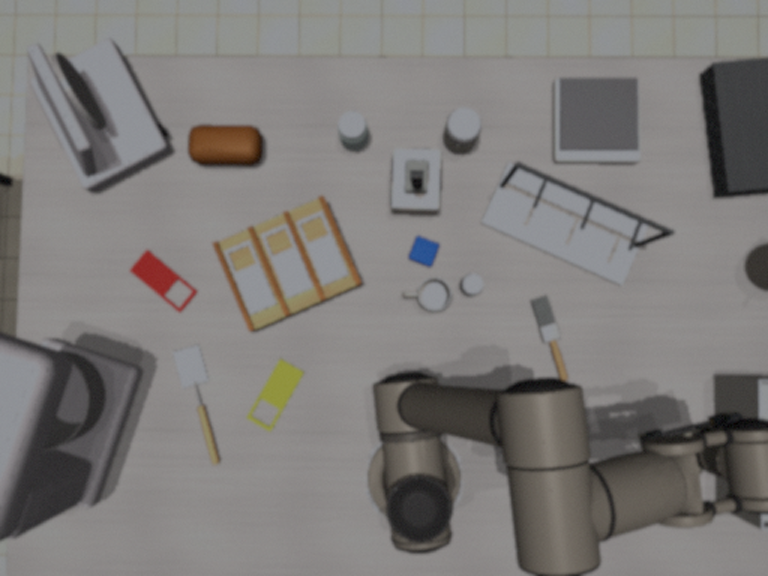

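Scene: three scrapers lie on the block, with slots at the far end. The red and yellow look-alikes lie on the table. Next I'll measure the block, rack and lever.

```bash
python3 - <<'E'
from h import *
import pickle
D=pickle.load(open('D0.pkl','rb'));t=D['top'];s=D['scene']
a=t['color'][120:230,130:250][...,::-1];b=t['color'][95:200,310:460][...,::-1]
cv2.imwrite('pics/c1.png',np.vstack([cv2.resize(a[:, :120],(600,550)) ]))
cv2.imwrite('pics/c2.png',cv2.resize(b,(750,525),interpolation=cv2.INTER_CUBIC))
hsv=cv2.cvtColor(t['color'],cv2.COLOR_RGB2HSV)
m=np.zeros(hsv.shape[:2],np.uint8);m[120:230,135:250]=1
w=((hsv[...,1]>75)&(hsv[...,0]<30)).astype(np.uint8)*m
c=np.concatenate(cv2.findContours(w,0,2)[0]);h=cv2.minAreaRect(c);print(h)
for p in cv2.boxPoints(h): print(p.round(1),onz(t,*p,0.07).round(4))
v=hsv
for p in [(160,172),(165,190),(150,200),(185,160),(210,150)]: print(p,hsv[p[1],p[0]])
E
```

```text
((191.12071228027344, 175.4482879638672), (64.4714584350586, 81.54129028320312), 66.80140686035156)
[140.9 161.9] [0.533  0.4675 0.07  ]
[215.9 129.8] [0.6461 0.2125 0.07  ]
[241.3 189. ] [0.4438 0.1227 0.07  ]
[166.3 221.1] [0.3318 0.3755 0.07  ]
(160, 172) [ 21  88 142]
(165, 190) [110  10 152]
(150, 200) [  0   7 142]
(185, 160) [ 21  87 144]
(210, 150) [ 21  88 145]
```

View pics/c1.png

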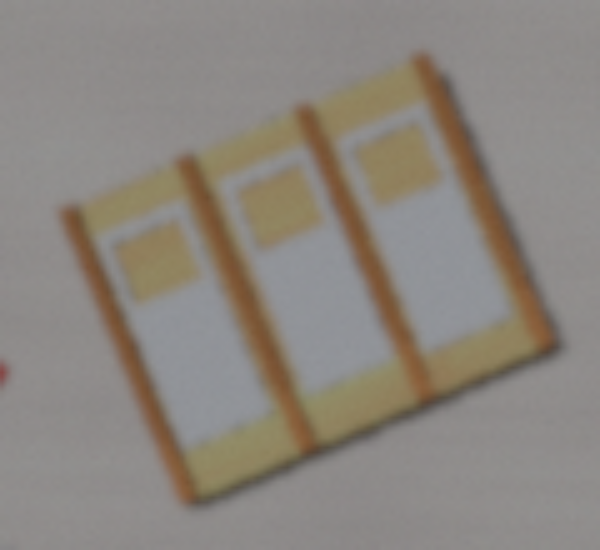

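View pics/c2.png

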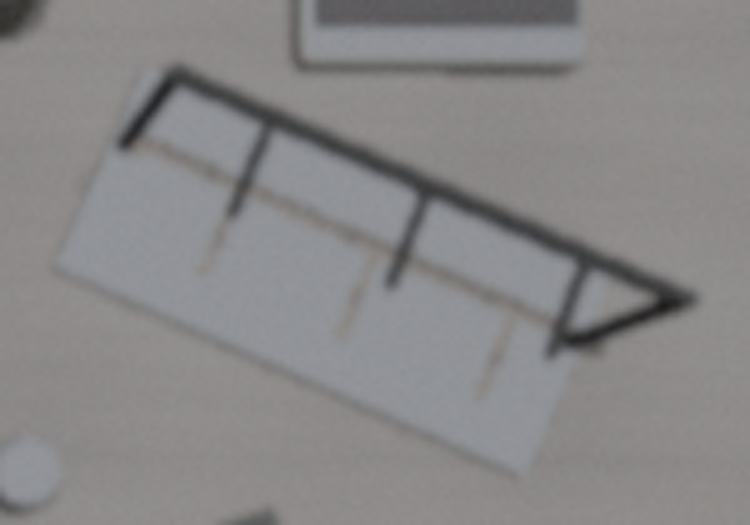

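Block fit gives 279 x 221 mm, which agrees with the stated size. Arm tips in the crop are near (235,213), (392,286) and (552,354), and the roots near (268,128), (427,195) and (585,265).

```bash
python3 - <<'E'
from h import *
import pickle
D=pickle.load(open('D0.pkl','rb'));t=D['top'];s=D['scene']
T=np.array([onz(t,310+x/5,95+y/5,.2296) for x,y in [(235,213),(392,286),(552,354)]])
Rt=np.array([onz(t,310+x/5,95+y/5,.215) for x,y in [(268,128),(427,195),(585,265)]])
print(T.round(4),Rt.round(4),np.linalg.norm(np.diff(T,axis=0),axis=1),np.linalg.norm(T-Rt,axis=1))
for A in (T,Rt):
  d=A[2]-A[0];print('yaw',np.degrees(np.arctan2(d[0],-d[1])))
ends=[onz(t,310+x/5,95+y/5,.215) for x,y in [(172,72),(690,298)]];d=ends[1]-ends[0];print('bar',ends,np.linalg.norm(d),np.degrees(np.arctan2(d[0],-d[1])))
hsv=cv2.cvtColor(t['color'],cv2.COLOR_RGB2HSV)
C=np.array([.4887,.2946]);yw=np.radians(23.9);ux=np.array([np.cos(yw),np.sin(yw)]);uy=np.array([-ux[1],ux[0]])
w=((hsv[...,1]>45)&(hsv[...,0]<30)).astype(np.uint8)
n,l,st,ce=cv2.connectedComponentsWithStats(w,connectivity=4)
for i in range(1,n):
  if 100<st[i,4]<400 and 130<ce[i][0]<250 and 120<ce[i][1]<230:
    p=onz(t,*ce[i],.0615)[:2]; q=p-C;print('slot',st[i,4],p.round(4),'block',(q@ux).round(4),(q@uy).round(4))
im=cv2.resize(s['color'][...,::-1],None,fx=3,fy=3)
for A in (T,Rt):
  for p in A: cv2.circle(im,tuple(int(round(3*c)) for c in proj(s,p)),3,(0,0,255),-1)
for y in (-.088,0,.088):
  for x in (-.11,.11):
    p=[*(C+ux*x+uy*y),.06];cv2.circle(im,tuple(int(round(3*c)) for c in proj(s,p)),3,(0,0,255),-1)
cv2.imwrite('pics/s1.png',im[500:880,200:1000]); print(D['top']['color'].shape)
E
```

```text
[[ 0.5934 -0.2346  0.2296]
 [ 0.5494 -0.3295  0.2296]
 [ 0.5088 -0.4256  0.2296]] [[ 0.6492 -0.2579  0.215 ]
 [ 0.6083 -0.3551  0.215 ]
 [ 0.5657 -0.4511  0.215 ]] [0.10459861 0.10429247] [0.06225267 0.06584038 0.06406283]
yaw -23.892438595665418
yaw -23.38188663564753
bar [array([ 0.68385859, -0.19889806,  0.215     ]), array([ 0.54596515, -0.51453697,  0.215     ])] 0.3444452423505899 -23.59911515151529
slot 168 [0.5687 0.2351] block 0.0491 -0.0868
slot 165 [0.5387 0.3161] block 0.0545 -0.0006
slot 164 [0.5003 0.3997] block 0.0532 0.0914
(384, 512, 3)
```

View pics/s1.png

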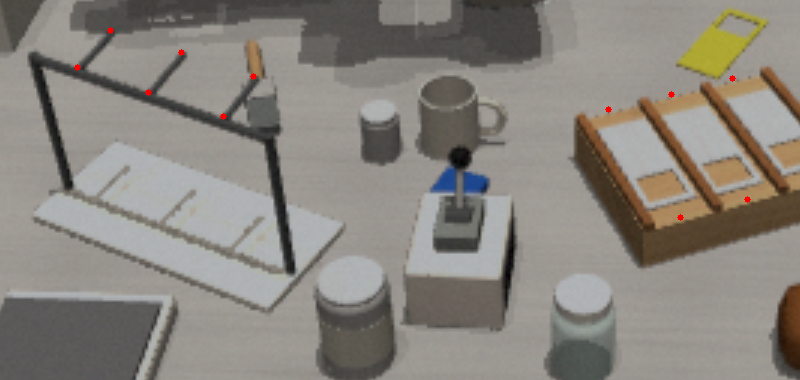

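Projected arm points and lane edges land correctly in the scene view. Now I'll move above the first slot (lane -88), with the fingers closed.

>>> {"op": "send_rows", "data": {
  "rows": [
    [0,0.1,0.07,0.05,5],
    [0,0.2,0.14,0.05,9],
    [0,0.314,0.207,0.05,9],
    [0,0.34,0.3,0.05,9],
    [0,0.36,0.38,0.05,9],
    [0,0.38,0.46,0.05,9],
    [0,0.4,0.54,0.05,9],
    [0,0.42,0.62,0.05,9]
  ],
  "grip_force": 20
}}

```text
clock: 1.1
tcp_pos: [0.4496, -0.1388, 0.2973]
tcp_rot: [-3.073, -0.654, 0.0]
ft_force: [1.1, -0.3, -1.0]
gripper_width: 0.0168
```

```bash
python3 - <<'E'
from h import *
s=status.read_state();print({k:np.round(s[k],4) for k in ['clock','q','tcp_pos','tcp_rot','gripper_width','ft_force']})
E
```

```text
{'clock': np.float64(1.1), 'q': array([-0.4625,  0.2068,  1.583 , -0.    ,  1.352 ,  0.6886]), 'tcp_pos': array([ 0.4496, -0.1388,  0.2973]), 'tcp_rot': array([-3.0726e+00, -6.5440e-01,  3.0000e-04]), 'gripper_width': np.float64(0.0168), 'ft_force': array([ 1.1097, -0.308 , -0.9603])}
```

>>> {"op": "send_rows", "data": {
  "rows": [
    [0,0.119,0.374,0,0],
    [0,0.119,0.374,0,0],
    [0,0.119,0.374,0,0],
    [0,0.119,0.374,0,0],
    [0,0.119,0.374,0,0],
    [0,0.119,0.374,0,0],
    [0,0.119,0.374,0,0],
    [0,0.119,0.374,0,0]
  ]
}}

```text
clock: 2.1
tcp_pos: [0.5678, 0.2337, 0.2966]
tcp_rot: [3.071, 0.657, -0.003]
ft_force: [0.4, 0.1, -0.3]
gripper_width: 0.0005
```

```bash
cat >> h.py <<'E'
def st():
    s=status.read_state(); M=R.from_rotvec(s['tcp_rot']).as_matrix()
    print('t',round(float(s['clock']),2),'tcp',np.round(s['tcp_pos'],4),'yaw',round(float(np.degrees(np.arctan2(M[1,0],M[0,0]))),2),'tilt',np.round(M[:2,2],4),'w',round(float(s['gripper_width']),4),'F',np.round(s['ft_force'],1),'q',np.round(s['q'],2)); return s
E
python3 - <<'E'
from h import *
s=st();d=cam('wrist');print(d['origin'],d['vfov']);save(d,'w1.png',k=1.3)
p=[*s['tcp_pos'][:2],.06];print(proj(d,p)*1.3, proj(d,[.5687,.2351,.0615])*1.3)
E
```

```text
t 2.1 tcp [0.5678 0.2337 0.2966] yaw 24.15 tilt [-0.0015 -0.0009] w 0.0005 F [ 0.4  0.1 -0.3] q [ 0.27  0.49  1.18 -0.    1.48  1.42]
[0.63369758 0.26311877 0.4298959 ] 69.70800313042234
[327.73364224 226.23397456] [326.85894364 225.20236343]
```

View pics/w1.png

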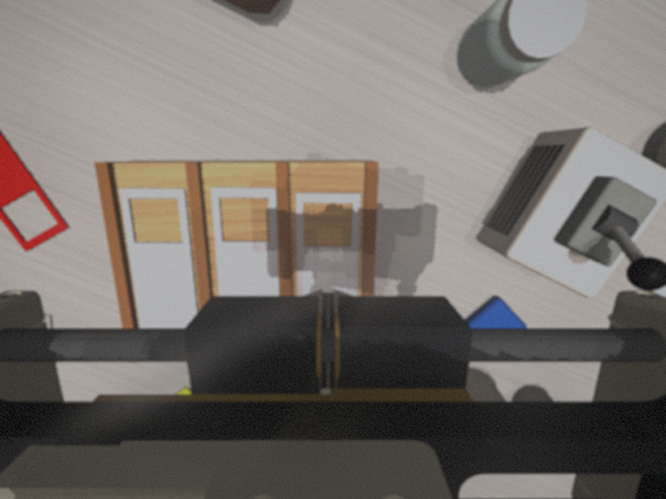

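```bash
python3 - <<'E'
from h import *
s=st();d=cam('wrist');M=R.from_rotvec(s['tcp_rot']).as_matrix()
for z in (.025,0,-.03,-.06):
  print(z,[ (proj(d,s['tcp_pos']+M@np.array([x,y,z]))*1.3).round().tolist() for x in(-.0095,.0095) for y in (-.019,.019)])
C=np.array([.4887,.2946]);yw=np.radians(23.9);ux=np.array([np.cos(yw),np.sin(yw)]);uy=np.array([-ux[1],ux[0]])
for u,v in [(156,219),(243,219),(327,224)]:
  p=onz(d,u/1.3,v/1.3,.0615)[:2];q=p-C;print(p.round(4),(q@ux).round(4),(q@uy).round(4))
print(cv2.__version__)
for u,v in [(96,162),(378,162)]: print(onz(d,u/1.3,v/1.3,.07).round(4))
E
```

```text
t 2.15 tcp [0.5678 0.2325 0.297 ] yaw 24.07 tilt [-0.0011 -0.0011] w 0.0005 F [ 0.5 -0.9  1.1] q [ 0.26  0.48  1.18 -0.    1.48  1.42]
0.025 [[289.0, 329.0], [367.0, 329.0], [287.0, 293.0], [368.0, 293.0]]
0 [[282.0, 357.0], [373.0, 357.0], [281.0, 315.0], [374.0, 315.0]]
-0.03 [[271.0, 405.0], [384.0, 405.0], [269.0, 355.0], [386.0, 355.0]]
-0.06 [[254.0, 483.0], [401.0, 483.0], [249.0, 421.0], [405.0, 421.0]]
[0.5022 0.3987] 0.0545 0.0897
[0.5391 0.3161] 0.0548 -0.0008
[0.5699 0.2342] 0.0498 -0.0881
4.12.0
[0.5355 0.4652 0.07  ]
[0.6475 0.2145 0.07  ]
```

```bash
python3 - <<'E'
from h import *
d=cam('scene');p=proj(d,status.read_state()['tcp_pos']);print(p);x,y=int(p[0]),int(p[1])
save(d,'g1.png',(x-45,y-45,x+45,y+45),6)
E
```

```text
[287.77655193 174.59923837]
```

View pics/g1.png

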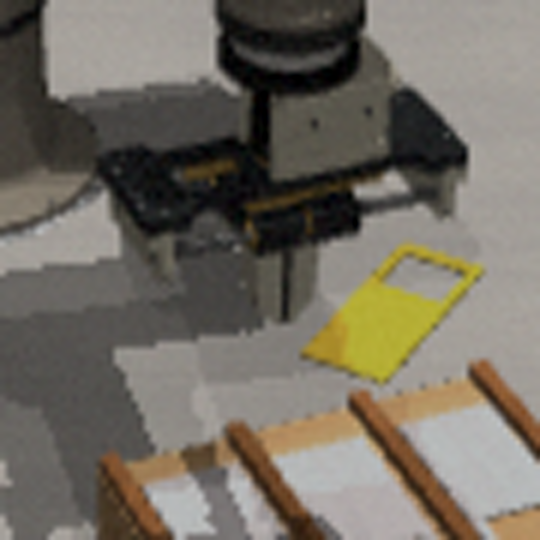

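Fingers are narrow (about 38 mm closed), so they fit the slot. Descending.

>>> {"op": "send_rows", "data": {
  "rows": [
    [0,0.001,0.002,-0.06,0],
    [0,0.001,0.002,-0.12,0],
    [0,0.001,0.002,-0.17,0],
    [0,0.001,0.002,-0.195,0],
    [0,0.001,0.002,-0.195,0],
    [0,0.001,0.002,-0.195,0]
  ]
}}

```text
clock: 3.0
tcp_pos: [0.5701, 0.2346, 0.1044]
tcp_rot: [3.073, 0.653, 0.004]
ft_force: [0.3, -0.2, 1.1]
gripper_width: 0.0004
```

```bash
python3 -c "
from h import *
st()"
```

```text
t 3.0 tcp [0.5701 0.2346 0.1044] yaw 23.98 tilt [0.0026 0.0005] w 0.0004 F [ 0.3 -0.2  1.1] q [ 0.27  0.65  1.45 -0.    1.05  1.42]
```

>>> {"op": "send_rows", "data": {
  "rows": [
    [0,0,0,-0.01,0],
    [0,0,0,-0.016,0],
    [0,0,0,-0.017,0],
    [0,0,0,-0.017,0]
  ]
}}

```text
clock: 3.5
tcp_pos: [0.5691, 0.2353, 0.0856]
tcp_rot: [3.072, 0.655, 0.0]
ft_force: [0.5, 0.5, 0.4]
gripper_width: 0.0004
```

>>> {"op": "send_rows", "data": {
  "rows": [
    [0,-0.01,-0.0045,0,0],
    [0,-0.02,-0.009,0,0],
    [0,-0.03,-0.0135,0,0],
    [0,-0.04,-0.018,0,0],
    [0,-0.05,-0.0225,0,0],
    [0,-0.06,-0.027,0,0],
    [0,-0.066,-0.0295,0,0],
    [0,-0.066,-0.0295,0,0]
  ]
}}

```text
clock: 4.5
tcp_pos: [0.5026, 0.2056, 0.0857]
tcp_rot: [3.072, 0.655, -0.001]
ft_force: [-0.6, 0.2, 0.0]
gripper_width: 0.0002
```

```bash
python3 - <<'E'
from h import *
st();d=cam('wrist');save(d,'w2.png')
t=cam('top');save(t,'t2.png',(120,110,260,230),4)
im=np.hstack([cv2.imread('pics/t2.png')[:384*2:1][:480],]);w=cv2.imread('pics/w2.png');cv2.imwrite('pics/m2.png',cv2.resize(np.hstack([cv2.resize(im,(448,384)),w]),(800,320)))
E
```

```text
t 4.5 tcp [0.5026 0.2056 0.0857] yaw 24.05 tilt [-0.0004 -0.0002] w 0.0002 F [-0.6  0.2  0. ] q [ 0.25  0.56  1.68 -0.    0.9   1.4 ]
```

View pics/m2.png

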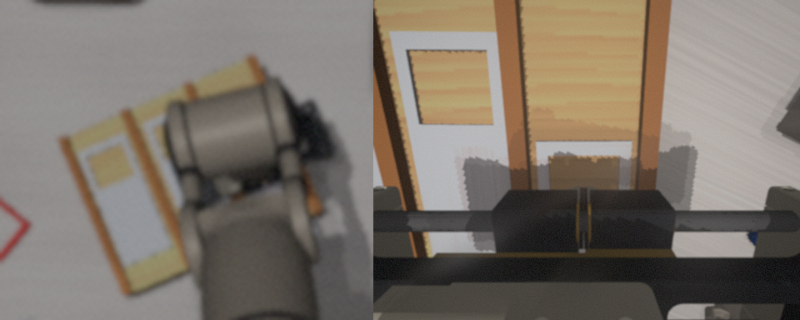

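The scraper slides with the finger. I'll measure where its end edge is now from the wrist camera.

```bash
cat >> h.py <<'E'
C=np.array([.4895,.2948]);yw=np.radians(23.95);ux=np.array([np.cos(yw),np.sin(yw)]);uy=np.array([-ux[1],ux[0]])
def blk(p): q=np.array(p[:2])-C; return (q@ux).round(4),(q@uy).round(4)
E
python3 - <<'E'
from h import *
s=st();d=cam('wrist');print('tcp bx',blk(s['tcp_pos']))
g=cv2.cvtColor(d['color'],cv2.COLOR_RGB2HSV)
col=g[120:230,245:262,1].mean(1).round(); print([(120+i,int(c)) for i,c in enumerate(col)][30:100:2])
for v in (168,170,172): print(v,blk(onz(d,254,v,.063)))
E
```

```text
t 4.6 tcp [0.5032 0.2058 0.0856] yaw 24.06 tilt [ 0.0001 -0.0001] w 0.0007 F [-0.5  1.   1.3] q [ 0.25  0.56  1.68 -0.    0.9   1.4 ]
tcp bx (np.float64(-0.0236), np.float64(-0.0869))
[(150, 113), (152, 111), (154, 110), (156, 111), (158, 110), (160, 109), (162, 109), (164, 109), (166, 109), (168, 109), (170, 27), (172, 4), (174, 3), (176, 3), (178, 3), (180, 3), (182, 4), (184, 3), (186, 4), (188, 69), (190, 104), (192, 96), (194, 97), (196, 98), (198, 98), (200, 97), (202, 95), (204, 96), (206, 93), (208, 92), (210, 93), (212, 92), (214, 93), (216, 89), (218, 89)]
168 (np.float64(0.0216), np.float64(-0.088))
170 (np.float64(0.0205), np.float64(-0.088))
172 (np.float64(0.0193), np.float64(-0.088))
```

>>> {"op": "send_rows", "data": {
  "rows": [
    [0,-0.01,-0.0044,0,0],
    [0,-0.019,-0.0085,0,0],
    [0,-0.019,-0.0085,0,0],
    [0,-0.017,-0.0075,0,0],
    [0,-0.017,-0.0075,0.04,0],
    [0,-0.017,-0.0075,0.08,0],
    [50,-0.017,-0.0075,0.1,0],
    [100,-0.017,-0.0075,0.1,0]
  ]
}}

```text
clock: 5.65
tcp_pos: [0.487, 0.1985, 0.1869]
tcp_rot: [-3.073, -0.655, -0.005]
ft_force: [0.5, -0.4, -0.4]
gripper_width: 0.016
```

```bash
python3 - <<'E'
from h import *
s=st();d=cam('wrist');print('tcp b',blk(s['tcp_pos']));save(d,'w3.png')
g=cv2.cvtColor(d['color'],cv2.COLOR_RGB2HSV)
u,v=proj(d,[*(C+ux*0.0-uy*.088),.063]);print(u,v)
for w in range(int(u)-3,int(u)+4,3):
  col=g[:,w,1].astype(int); 
  e=[v for v in range(5,250) if abs(col[v+1]-col[v-1])>40];print(w,[(v,float(blk(onz(d,w,v,.063))[0])) for v in e])
E
```

```text
t 5.65 tcp [0.487  0.1985 0.1869] yaw 24.06 tilt [0.0033 0.0007] w 0.016 F [ 0.5 -0.4 -0.4] q [ 0.24  0.4   1.62 -0.    1.11  1.39]
tcp b (np.float64(-0.0414), np.float64(-0.087))
253.21288418926827 154.12838447405915
250 [(18, 0.1116), (19, 0.1108), (154, 0.0001), (155, -0.0008), (156, -0.0017), (166, -0.0111), (167, -0.0121), (168, -0.013), (211, -0.0557), (212, -0.0567)]
253 [(18, 0.1116), (19, 0.1108), (154, 0.0001), (155, -0.0008), (156, -0.0017), (166, -0.0111), (167, -0.0121), (168, -0.013), (211, -0.0557), (212, -0.0567)]
256 [(18, 0.1116), (19, 0.1109), (154, 0.0001), (155, -0.0008), (156, -0.0017), (166, -0.0111), (167, -0.0121), (168, -0.013), (211, -0.0556), (212, -0.0567)]
```

>>> {"op": "send_rows", "data": {
  "rows": [
    [100,-0.04,-0.018,0,0],
    [100,-0.0875,-0.04,0,0],
    [100,-0.0875,-0.04,0,0],
    [100,-0.0875,-0.04,-0.06,0],
    [100,-0.0875,-0.04,-0.11,0],
    [100,-0.0875,-0.04,-0.12,0],
    [100,-0.0875,-0.04,-0.12,0]
  ],
  "grip_force": 50
}}

```text
clock: 6.58
tcp_pos: [0.399, 0.1584, 0.0654]
tcp_rot: [3.073, 0.655, -0.002]
ft_force: [-0.6, -0.6, -0.8]
gripper_width: 0.0891
```

```bash
python3 - <<'E'
from h import *
s=st();print('tcp b',blk(s['tcp_pos']))
E
```

```text
t 6.58 tcp [0.399  0.1584 0.0654] yaw 24.06 tilt [-0.001  -0.0003] w 0.0891 F [-0.6 -0.6 -0.8] q [ 0.2   0.44  2.01 -0.    0.69  1.35]
tcp b (np.float64(-0.1381), np.float64(-0.0879))
```

>>> {"op": "send_rows", "data": {
  "rows": [
    [50,0,0,0.002,0],
    [50,0,0,0.002,0],
    [50,0,0,0.002,0],
    [50,0,0,0.002,0],
    [50,0,0,0.002,0]
  ],
  "grip_force": 50
}}

```text
clock: 7.2
tcp_pos: [0.399, 0.1584, 0.0679]
tcp_rot: [3.073, 0.655, 0.002]
ft_force: [1.3, 0.1, 2.5]
gripper_width: 0.0642
```

>>> {"op": "send_rows", "data": {
  "rows": [
    [50,0,0,0.015,0],
    [50,0,0,0.03,0],
    [50,0,0,0.05,0],
    [50,0,0,0.05,0]
  ]
}}

```text
clock: 7.7
tcp_pos: [0.399, 0.1583, 0.1182]
tcp_rot: [3.072, 0.655, 0.003]
ft_force: [0.2, 1.4, -2.2]
gripper_width: 0.0645
```

```bash
python3 - <<'E'
from h import *
s=st();d=cam('wrist');w=d['color'][...,::-1];q=cam('scene');p=proj(q,s['tcp_pos']);x,y=int(p[0]),int(p[1])
c=q['color'][y-50:y+46,x-64:x+64][...,::-1]
cv2.imwrite('pics/m3.png',cv2.resize(np.hstack([w,cv2.resize(c,(512,384))]),(800,300)))
E
```

```text
t 7.7 tcp [0.399  0.1583 0.1182] yaw 24.06 tilt [0.0018 0.0002] w 0.0645 F [ 0.2  1.4 -2.2] q [ 0.2   0.34  1.96 -0.    0.84  1.35]
```

View pics/m3.png

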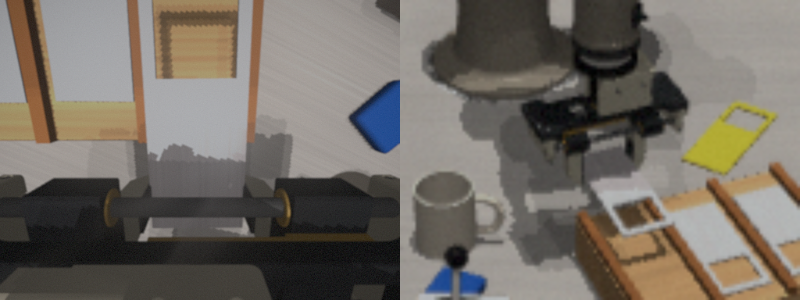

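```bash
cat >> h.py <<'E'
def sphere(d,u,v,c,r):
    o,k=ray(d,u,v);w=o-c;b=w@k;D=b*b-w@w+r*r
    return [o+k*(-b+s*np.sqrt(max(D,0))) for s in(-1,1)], D
def edges(d,w,lim=260,th=40):
    g=cv2.cvtColor(d['color'],cv2.COLOR_RGB2HSV)[...,1].astype(int);col=g[:,w-3:w+4].mean(1)
    return [v for v in range(2,lim) if abs(col[v+1]-col[v-1])>th]
E
python3 - <<'E'
from h import *
s=st();d=cam('wrist');M=R.from_rotvec(s['tcp_rot']).as_matrix();G=s['tcp_pos']+M@[0,0,.006]
print(edges(d,252),d['origin'])
for v,r in [(100,.082),(14,.128),(14,.127)]:
  P,D=sphere(d,252,v,G,r);print(v,D,[ (((p-G)[:2]@ux).round(4),(p-G)[2].round(4)) for p in P])
E
```

```text
t 7.8 tcp [0.3981 0.1581 0.1169] yaw 24.06 tilt [-0.001  -0.0003] w 0.064 F [ 0.2 -0.6 -3.2] q [ 0.2   0.35  1.96 -0.    0.84  1.35]
[99, 100] [0.46392078 0.1873525  0.25024203]
100 0.00019874389159640904 [(np.float64(0.0797), np.float64(0.0192)), (np.float64(0.0815), np.float64(-0.0089))]
14 0.003980779509210084 [(np.float64(0.0866), np.float64(0.0943)), (np.float64(0.1254), np.float64(-0.0258))]
14 0.003725779509210086 [(np.float64(0.0872), np.float64(0.0923)), (np.float64(0.1247), np.float64(-0.0239))]
```

Grip holds. The plate droops slightly (about 6–11°), and lowering the strip onto the arm will correct that. Next: lift and carry to above arm 3.

>>> {"op": "send_rows", "data": {
  "rows": [
    [50,0,-0.01,0.04,0],
    [50,0,-0.02,0.08,-3],
    [50,0.002,-0.04,0.12,-6],
    [50,0.004,-0.075,0.16,-10],
    [50,0.006,-0.115,0.182,-14],
    [50,0.009,-0.155,0.182,-18],
    [50,0.012,-0.195,0.182,-22],
    [50,0.014,-0.235,0.182,-26]
  ],
  "grip_force": 60
}}

```text
clock: 8.85
tcp_pos: [0.4122, -0.078, 0.2985]
tcp_rot: [-3.14, 0.057, 0.003]
ft_force: [1.1, 0.5, -2.2]
gripper_width: 0.0637
```

>>> {"op": "send_rows", "data": {
  "rows": [
    [50,0.0015,-0.04,0,-4],
    [50,0.003,-0.08,0,-8],
    [50,0.005,-0.12,0,-12],
    [50,0.007,-0.16,0,-16],
    [50,0.009,-0.2,0,-19],
    [50,0.011,-0.24,0,-21.6],
    [50,0.012,-0.275,0,-21.6],
    [50,0.0125,-0.295,0,-21.6]
  ]
}}

```text
clock: 9.85
tcp_pos: [0.4246, -0.3733, 0.2975]
tcp_rot: [-3.074, 0.643, 0.004]
ft_force: [0.7, 0.8, -2.0]
gripper_width: 0.0636
```

```bash
python3 - <<'E'
from h import *
s=st();d=cam('wrist');w=d['color'][...,::-1];q=cam('scene');
import pickle;pickle.dump((s,d,q),open('D4.pkl','wb'))
c=q['color'][130:226,58:186][...,::-1]
cv2.imwrite('pics/m4.png',cv2.resize(np.hstack([w,cv2.resize(c,(512,384))]),(800,300)))
E
```

```text
t 9.85 tcp [ 0.4246 -0.3733  0.2975] yaw -23.62 tilt [-0.0022  0.0021] w 0.0636 F [ 0.7  0.8 -2. ] q [-0.86  0.39  1.33 -0.    1.43  1.13]
```

View pics/m4.png

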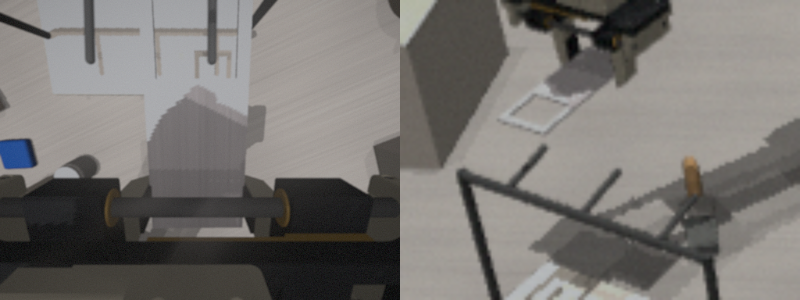

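```bash
python3 - <<'E'
from h import *
import pickle
s,d,q=pickle.load(open('D4.pkl','rb'));M=R.from_rotvec(s['tcp_rot']).as_matrix();G=s['tcp_pos']+M@[0,0,.006]
x=M[:2,0];n=np.array([-x[1],x[0],0])
for u,v,L in [(98.3,169.7,.1276),(106.6,161.7,.0816)]:
  P,D=sphere(q,u,v,G,L);print(L,D,[((p-G)[:2]@x,(p-G)@n,(p-G)[2]) for p in P])
for dr in (0,4,8,12,16): # predicted pixel in scene
  a=np.radians(dr);print(dr,[((proj(q,G+np.array([*(x*L*np.cos(a)),-L*np.sin(a)]))-[58,130])*3.125+[400,0]).round(1).tolist() for L in(.0816,.1276,.1376)])
tip=np.array([.5085,-.4261,.2296]);print('tip wrist pane',proj(d,tip)*.78125)
E
```

```text
0.1276 0.004505667944814072 [(np.float64(0.12723400997522202), np.float64(0.00015976372907000927), np.float64(-0.009649250524012998)), (np.float64(0.051014855978915544), np.float64(-0.08323373126320355), np.float64(-0.08216636821199497))]
0.0816 0.002088525899676362 [(np.float64(0.08150918892782492), np.float64(2.0709476863962015e-05), np.float64(-0.0038414904262272787)), (np.float64(0.02799398433432593), np.float64(-0.056038450931247444), np.float64(-0.05229298791311321))]
0 [[551.2, 96.3], [523.9, 117.0], [517.8, 121.6]]
4 [[552.2, 100.4], [525.7, 123.5], [519.8, 128.6]]
8 [[553.5, 104.3], [527.8, 129.6], [522.1, 135.2]]
12 [[555.0, 107.9], [530.2, 135.3], [524.7, 141.4]]
16 [[556.7, 111.4], [533.0, 140.6], [527.8, 147.1]]
tip wrist pane [214.33319499  61.70554663]
```

Droop is 4° with no lateral offset, and the tip sits where predicted. Aligning and lowering so the tip passes up through the slot.

>>> {"op": "send_rows", "data": {
  "rows": [
    [50,0,-0.0163,0,0],
    [50,0,-0.0163,0,0],
    [50,0,-0.0163,-0.02,0],
    [50,0,-0.0163,-0.035,0],
    [50,0,-0.0163,-0.045,0],
    [50,0,-0.0163,-0.05,0],
    [50,0,-0.0163,-0.05,0]
  ]
}}

```text
clock: 10.82
tcp_pos: [0.4251, -0.388, 0.2495]
tcp_rot: [-3.075, 0.641, 0.0]
ft_force: [-0.1, -0.0, -2.2]
gripper_width: 0.064
```

>>> {"op": "send_rows", "data": {
  "rows": [
    [50,0.0,0.0,-0.01,0],
    [50,0.0,0.0,-0.02,0],
    [50,0.002,-0.001,-0.03,0],
    [50,0.005,-0.002,-0.04,0],
    [50,0.005,-0.002,-0.04,0]
  ]
}}

```text
clock: 11.45
tcp_pos: [0.4306, -0.3904, 0.2091]
tcp_rot: [3.075, -0.641, 0.001]
ft_force: [1.2, 0.2, 2.6]
gripper_width: 0.0636
```

```bash
python3 - <<'E'
from h import *
s=st();d=cam('wrist');w=d['color'][...,::-1];q=cam('scene');
c=q['color'][130:226,58:186][...,::-1]
cv2.imwrite('pics/m5.png',cv2.resize(np.hstack([w,cv2.resize(c,(512,384))]),(800,300)))
E
```

```text
t 11.45 tcp [ 0.4306 -0.3904  0.2091] yaw -23.54 tilt [ 0.0007 -0.0004] w 0.0636 F [1.2 0.2 2.6] q [-0.87  0.48  1.43  0.    1.23  1.11]
```

View pics/m5.png

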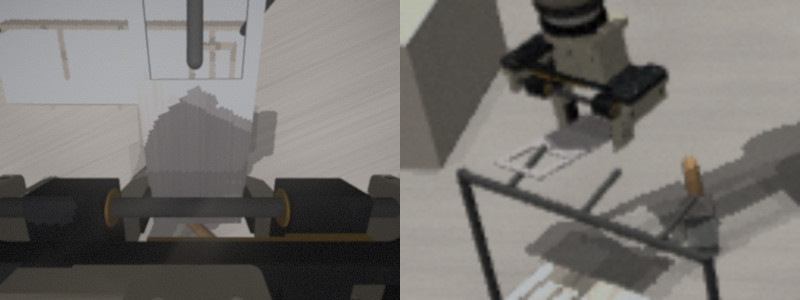

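Tip is through the slot, at about (194,65) in the wrist view. Continuing to lower and advance so the plate tilts up and hangs.

>>> {"op": "send_rows", "data": {
  "rows": [
    [50,0.002,-0.001,-0.01,0],
    [50,0.005,-0.002,-0.02,0],
    [50,0.009,-0.004,-0.03,0],
    [50,0.014,-0.006,-0.04,0],
    [50,0.019,-0.0085,-0.05,0],
    [50,0.025,-0.011,-0.058,0],
    [50,0.025,-0.011,-0.058,0]
  ]
}}

```text
clock: 12.42
tcp_pos: [0.4551, -0.401, 0.1507]
tcp_rot: [-3.075, 0.64, 0.002]
ft_force: [-1.7, 1.8, 2.9]
gripper_width: 0.0644
```

>>> {"op": "send_rows", "data": {
  "rows": [
    [80,0,0,0,0],
    [100,0,0,0,0],
    [100,0,0,0,0],
    [100,0,0,0,0],
    [100,0,0,0,0],
    [100,0,0,0,0],
    [100,0,0,0,0],
    [100,0,0,0,0]
  ]
}}

```text
clock: 13.42
tcp_pos: [0.4551, -0.401, 0.1516]
tcp_rot: [3.075, -0.641, -0.0]
ft_force: [0.2, -0.3, 0.8]
gripper_width: 0.0919
```

>>> {"op": "send_rows", "data": {
  "rows": [
    [100,-0.025,0.011,0,0],
    [100,-0.07,0.031,0,0],
    [100,-0.1,0.044,0,0],
    [100,-0.1,0.044,0.06,0],
    [100,-0.1,0.044,0.12,0],
    [100,-0.1,0.044,0.15,0],
    [100,-0.1,0.044,0.15,0]
  ]
}}

```text
clock: 14.3
tcp_pos: [0.3556, -0.3578, 0.3042]
tcp_rot: [3.072, -0.64, 0.007]
ft_force: [-0.4, -0.8, -0.1]
gripper_width: 0.0918
```

```bash
python3 - <<'E'
from h import *
s=st();q=cam('scene');t=cam('top')
a=cv2.resize(q['color'][150:270,60:220][...,::-1],(512,384));b=cv2.resize(t['color'][110:230,130:290][...,::-1],(512,384))
cv2.imwrite('pics/m6.png',cv2.resize(np.hstack([a,b]),(800,300)))
E
```

```text
t 14.3 tcp [ 0.3556 -0.3578  0.3042] yaw -23.54 tilt [ 0.0035 -0.0048] w 0.0918 F [-0.4 -0.8 -0.1] q [-0.94  0.26  1.49 -0.    1.38  1.04]
```

View pics/m6.png

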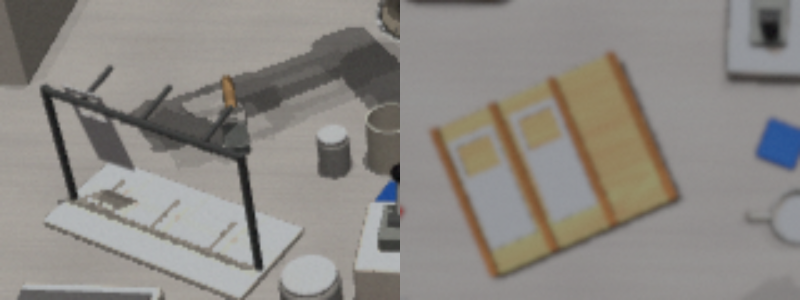

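Scraper hangs on arm 3. Now the middle lane.

>>> {"op": "send_rows", "data": {
  "rows": [
    [0,0.0,0.05,0,5],
    [0,0.005,0.1,0,11],
    [0,0.02,0.15,0,17],
    [0,0.04,0.2,0,23],
    [0,0.06,0.25,0,29],
    [0,0.08,0.3,0,35],
    [0,0.1,0.35,0,41],
    [0,0.12,0.4,0,47.6]
  ],
  "grip_force": 20
}}

```text
clock: 15.4
tcp_pos: [0.4748, 0.0447, 0.2998]
tcp_rot: [-3.071, -0.66, 0.005]
ft_force: [0.4, 0.3, 0.6]
gripper_width: 0.0164
```

>>> {"op": "send_rows", "data": {
  "rows": [
    [0,0.015,0.06,0,0],
    [0,0.03,0.12,0,0],
    [0,0.045,0.18,0,0],
    [0,0.055,0.23,0,0],
    [0,0.063,0.274,0,0],
    [0,0.063,0.274,0,0],
    [0,0.063,0.274,0,0]
  ]
}}

```text
clock: 16.27
tcp_pos: [0.5376, 0.3163, 0.2998]
tcp_rot: [3.071, 0.655, -0.005]
ft_force: [0.1, -0.9, -0.4]
gripper_width: 0.0004
```

```bash
cat >> h.py <<'E'
def slots(d):
    hsv=cv2.cvtColor(d['color'],cv2.COLOR_RGB2HSV);w=((hsv[...,1]>60)&(hsv[...,0]<30)).astype(np.uint8)
    n,l,stt,ce=cv2.connectedComponentsWithStats(w,connectivity=4)
    for i in range(1,n):
        x,y,ww,hh,a=stt[i]
        if 400<a<4000 and a>.75*ww*hh: p=onz(d,*ce[i],.0615);print('slot px',ce[i].round(),ww,hh,'w',p[:2].round(4),'b',blk(p))
E
python3 - <<'E'
from h import *
s=st();d=cam('wrist');print(blk(s['tcp_pos']));save(d,'w7.png');slots(d)
E
```

```text
t 16.27 tcp [0.5376 0.3163 0.2998] yaw 24.07 tilt [-0.0028 -0.0019] w 0.0004 F [ 0.1 -0.9 -0.4] q [ 0.41  0.5   1.14 -0.    1.5   1.56]
(np.float64(0.0527), np.float64(0.0002))
slot px [253. 172.] 36 33 w [0.5398 0.3155] b (np.float64(0.0544), np.float64(-0.0016))
slot px [186. 173.] 38 33 w [0.5013 0.3996] b (np.float64(0.0533), np.float64(0.091))
```

>>> {"op": "send_rows", "data": {
  "rows": [
    [0,0.002,-0.001,-0.06,0],
    [0,0.002,-0.001,-0.12,0],
    [0,0.002,-0.001,-0.17,0],
    [0,0.002,-0.001,-0.195,0],
    [0,0.002,-0.001,-0.207,0],
    [0,0.002,-0.001,-0.214,0],
    [0,0.002,-0.001,-0.214,0],
    [0,0.002,-0.001,-0.214,0]
  ]
}}

```text
clock: 17.32
tcp_pos: [0.5407, 0.3161, 0.0888]
tcp_rot: [-3.072, -0.655, -0.003]
ft_force: [-0.1, 0.3, -0.6]
gripper_width: 0.001
```

```bash
python3 - <<'E'
from h import *
s=st();print(blk(s['tcp_pos']))
E
```

```text
t 17.32 tcp [0.5407 0.3161 0.0888] yaw 24.05 tilt [0.002  0.0008] w 0.001 F [-0.1  0.3 -0.6] q [ 0.41  0.68  1.43 -0.    1.03  1.56]
(np.float64(0.0554), np.float64(-0.0013))
```

>>> {"op": "send_rows", "data": {
  "rows": [
    [0,0,0,-0.003,0],
    [0,-0.008,-0.0035,-0.003,0],
    [0,-0.018,-0.008,-0.003,0],
    [0,-0.028,-0.0125,-0.003,0],
    [0,-0.038,-0.017,-0.003,0],
    [0,-0.048,-0.0215,-0.003,0],
    [0,-0.058,-0.026,-0.003,0],
    [0,-0.068,-0.0302,-0.003,0]
  ]
}}

```text
clock: 18.32
tcp_pos: [0.4722, 0.2858, 0.0853]
tcp_rot: [-3.072, -0.655, -0.004]
ft_force: [4.8, 2.5, 5.0]
gripper_width: 0.0007
```

>>> {"op": "send_rows", "data": {
  "rows": [
    [0,-0.01,-0.0045,0,0],
    [0,-0.019,-0.0085,0,0],
    [0,-0.023,-0.0102,0,0],
    [0,-0.023,-0.0102,0,0],
    [0,-0.021,-0.0093,0,0],
    [0,-0.021,-0.0093,0.05,0],
    [50,-0.021,-0.0093,0.1,0],
    [100,-0.021,-0.0093,0.1,0]
  ]
}}

```text
clock: 19.32
tcp_pos: [0.4511, 0.2765, 0.1873]
tcp_rot: [-3.072, -0.655, -0.006]
ft_force: [-0.2, 0.3, -0.5]
gripper_width: 0.0161
```

```bash
cat >> h.py <<'E'
def lane(d,y):
    g=cv2.cvtColor(d['color'],cv2.COLOR_RGB2HSV)[...,1].astype(int)
    for dy in(-.01,.01):
        X=np.arange(-.06,.125,.001);P=[proj(d,[*(C+ux*x+uy*(y+dy)),.063]) for x in X]
        val=np.array([g[int(round(v)),int(round(u))] if 0<=v<384 and 0<=u<512 else -1 for u,v in P])
        print('lane edges bx',[(round(float(X[i]),3),int(val[i-1]),int(val[i+1])) for i in range(1,len(X)-1) if abs(val[i+1]-val[i-1])>35])
E
python3 - <<'E'
from h import *
s=st();print(blk(s['tcp_pos']));d=cam('wrist');lane(d,0);save(d,'w8.png')
E
```

```text
t 19.32 tcp [0.4511 0.2765 0.1873] yaw 24.07 tilt [0.0033 0.0013] w 0.0161 F [-0.2  0.3 -0.5] q [ 0.41  0.41  1.61 -0.    1.12  1.56]
(np.float64(-0.0425), np.float64(-0.0011))
lane edges bx [(-0.058, 22, 79), (-0.057, 39, 87), (-0.013, 108, 37), (-0.012, 88, 4), (-0.003, 1, 45), (-0.002, 6, 96), (-0.001, 45, 111), (0.11, 88, 34), (0.111, 86, 17)]
lane edges bx [(-0.058, 17, 79), (-0.057, 38, 101), (-0.013, 103, 38), (-0.012, 85, 5), (-0.003, 3, 49), (-0.002, 9, 97), (-0.001, 49, 109), (0.11, 85, 30), (0.111, 87, 19)]
```

>>> {"op": "send_rows", "data": {
  "rows": [
    [100,-0.044,-0.019,0,0],
    [100,-0.088,-0.038,0,0],
    [100,-0.088,-0.038,0,0],
    [100,-0.088,-0.038,-0.06,0],
    [100,-0.088,-0.038,-0.11,0],
    [100,-0.088,-0.038,-0.119,0],
    [100,-0.088,-0.038,-0.119,0]
  ],
  "grip_force": 60
}}

```text
clock: 20.25
tcp_pos: [0.363, 0.2384, 0.0653]
tcp_rot: [3.072, 0.654, -0.003]
ft_force: [1.0, 1.0, 0.1]
gripper_width: 0.0891
```

>>> {"op": "send_rows", "data": {
  "rows": [
    [100,0,0,0,0],
    [50,0,0,0,0],
    [50,0,0,0,0],
    [50,0,0,0,0],
    [50,0,0,0,0],
    [50,0,0,0,0]
  ]
}}

```text
clock: 21.0
tcp_pos: [0.363, 0.2386, 0.0657]
tcp_rot: [-3.072, -0.654, 0.0]
ft_force: [-1.2, 3.3, 2.5]
gripper_width: 0.0489
```

```bash
python3 - <<'E'
from h import *
s=st();print(blk(s['tcp_pos']));d=cam('wrist');lane(d,0)
E
```

```text
t 21.0 tcp [0.363  0.2386 0.0657] yaw 24.05 tilt [-0.0001  0.0002] w 0.0489 F [-1.2  3.3  2.5] q [0.4  0.45 2.   0.   0.7  1.56]
(np.float64(-0.1384), np.float64(-0.0))
lane edges bx [(-0.018, 113, -1), (-0.017, 118, -1)]
lane edges bx [(-0.018, 114, -1), (-0.017, 116, -1)]
```

Opening is 49 mm, narrower than the 66 mm plate, so something moved. Looking.

```bash
python3 - <<'E'
from h import *
s=st();d=cam('wrist');w=d['color'][...,::-1];w8=cv2.imread('pics/w8.png');q=cam('scene');
c=q['color'][150:246,220:348][...,::-1]
cv2.imwrite('pics/m7.png',cv2.resize(np.hstack([w,cv2.resize(c,(512,384))]),(800,300)))
E
```

```text
t 21.05 tcp [0.363  0.2388 0.0657] yaw 24.05 tilt [0.0001 0.0005] w 0.0471 F [-2.4  5.2  2.4] q [0.4  0.45 2.   0.   0.7  1.56]
```

View pics/m7.png

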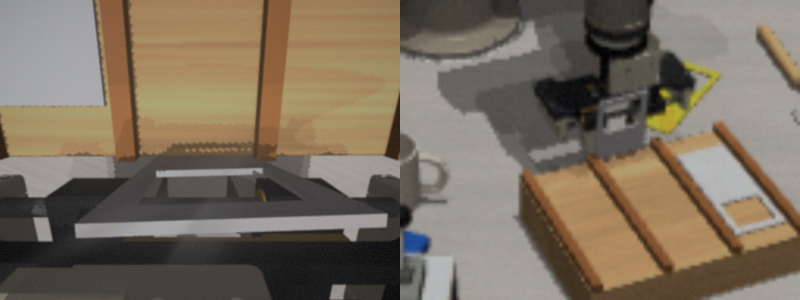

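```bash
python3 - <<'E'
from h import *
s=st();d=cam('wrist');q=cam('scene');print(d['origin'].round(3) if hasattr(d['origin'],'round') else d['origin'],d['Rm'][:,2].round(2))
P=[]
for u,v in [(100,290),(493,283),(197,219),(338,219)]:
  o,r=ray(d,u,v)
  for dep in (.035,.046,.056):
    p=o+r*dep/(r@d['Rm'][:,2]);print(u,v,dep,p.round(3),blk(p))
print(tri(d,(296,285),q,(290.4,180.1)))
save(d,'w9.png');c=q['color'][140:220,250:330][...,::-1];cv2.imwrite('pics/s9.png',cv2.resize(c,(600,600),interpolation=cv2.INTER_CUBIC))
E
```

```text
t 21.15 tcp [0.3629 0.2389 0.0657] yaw 24.07 tilt [0.0001 0.0007] w 0.0465 F [-2.8  5.4  2.4] q [0.41 0.45 2.   0.   0.7  1.56]
[0.429 0.268 0.199] [-0.24 -0.11 -0.96]
100 290 0.035 [0.402 0.277 0.169] (np.float64(-0.0874), np.float64(0.0196))
100 290 0.046 [0.393 0.28  0.159] (np.float64(-0.0939), np.float64(0.0256))
100 290 0.056 [0.386 0.283 0.15 ] (np.float64(-0.0999), np.float64(0.0311))
493 283 0.035 [0.423 0.232 0.168] (np.float64(-0.0864), np.float64(-0.0303))
493 283 0.046 [0.421 0.221 0.159] (np.float64(-0.0927), np.float64(-0.0399))
493 283 0.056 [0.419 0.21  0.15 ] (np.float64(-0.0983), np.float64(-0.0487))
197 219 0.035 [0.415 0.27  0.166] (np.float64(-0.0786), np.float64(0.0073))
197 219 0.046 [0.41  0.27  0.156] (np.float64(-0.0825), np.float64(0.0095))
197 219 0.056 [0.406 0.27  0.146] (np.float64(-0.0859), np.float64(0.0115))
338 219 0.035 [0.422 0.253 0.166] (np.float64(-0.0786), np.float64(-0.0106))
338 219 0.046 [0.42  0.248 0.156] (np.float64(-0.0824), np.float64(-0.0141))
338 219 0.056 [0.418 0.244 0.146] (np.float64(-0.0859), np.float64(-0.0172))
(array([0.40508717, 0.24808465, 0.15652958]), np.float64(0.003157337690768095))
```

View pics/s9.png

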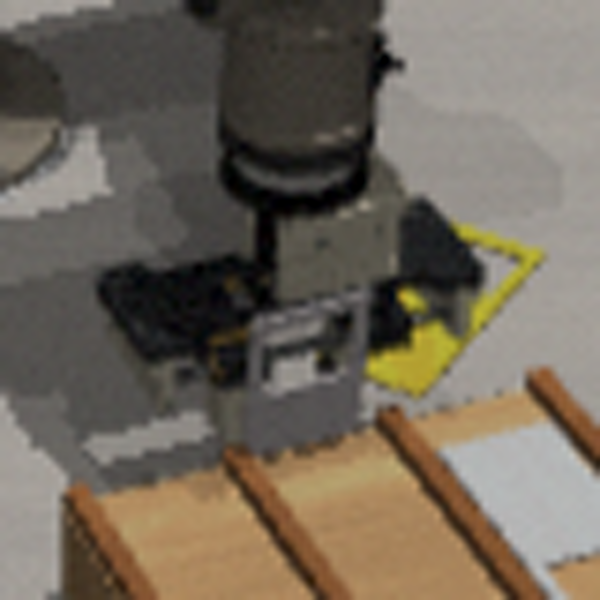

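The scraper has tipped off the front edge. It now stands upright on the table with the slot up, leaning on the block's front edge (top at bx about -0.095, z about 0.157). I can take it from above in that position. First I'll back away gently.

>>> {"op": "send_rows", "data": {
  "rows": [
    [50,-0.004,-0.0018,0,0],
    [50,-0.009,-0.004,0,0],
    [50,-0.014,-0.006,0,0],
    [50,-0.018,-0.008,0,0],
    [50,-0.018,-0.008,0,0]
  ]
}}

```text
clock: 21.88
tcp_pos: [0.3446, 0.2301, 0.0654]
tcp_rot: [3.072, 0.654, -0.001]
ft_force: [0.0, 0.0, 1.3]
gripper_width: 0.0459
```

```bash
python3 - <<'E'
from h import *
s=st();d=cam('wrist');q=cam('scene');save(d,'w10.png')
c=q['color'][140:220,250:330][...,::-1]
old=cv2.imread('pics/s9.png');new=cv2.resize(c,(600,600),interpolation=cv2.INTER_CUBIC)
# plate: greyish lavender, test pixels in scene around old position
for u,v in [(284,185),(290,180),(298,180),(292,196),(286,196)]: print((u,v),q['color'][v,u],old[int((v-140+.5)*7.5),int((u-250+.5)*7.5)][::-1])
E
```

```text
t 21.88 tcp [0.3446 0.2301 0.0654] yaw 24.05 tilt [-0.0006 -0.0005] w 0.0459 F [0.  0.  1.3] q [ 0.4   0.42  2.05 -0.    0.67  1.55]
(284, 185) [76 74 74] [84 78 79]
(290, 180) [80 77 78] [51 50 52]
(298, 180) [21 23 26] [89 83 84]
(292, 196) [77 75 75] [85 82 83]
(286, 196) [81 77 77] [79 78 76]
```

```bash
python3 - <<'E'
from h import *
d=cv2.imread('pics/w10.png');q=cam('scene');c=q['color'][135:235,240:340][...,::-1]
t=cam('top')
cv2.imwrite('pics/m10.png',cv2.resize(np.hstack([d,cv2.resize(c,(384,384),interpolation=cv2.INTER_CUBIC)]),(800,343)))
E
```

```text
(no output)
```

View pics/m10.png

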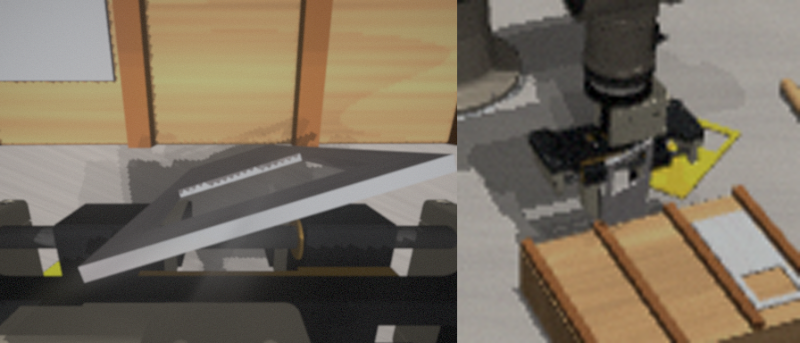

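```bash
python3 - <<'E'
from h import *
s=st();d=cam('wrist');q=cam('scene')
from scipy.optimize import brentq
a,b=(90,305),(509,179)
f=lambda z:np.linalg.norm(onz(d,*a,z)-onz(d,*b,z))-.066
for z in np.arange(.13,.18,.005): print(round(z,3),round(f(z),4))
z=brentq(f,.12,.19);print(z,onz(d,*a,z).round(3),blk(onz(d,*a,z)),onz(d,*b,z).round(3),blk(onz(d,*b,z)))
# has anything moved since w10?
w=cv2.imread('pics/w10.png')[...,::-1].astype(int);print('change',np.abs(w-d['color']).mean(), np.abs(w-d['color']).max())
E
```

```text
t 22.07 tcp [0.3453 0.2304 0.0655] yaw 24.05 tilt [ 0.0001 -0.0001] w 0.0459 F [-0.   0.9  0.6] q [ 0.4   0.42  2.05 -0.    0.67  1.55]
0.13 0.0527
0.135 0.0441
0.14 0.0355
0.145 0.0269
0.15 0.0183
0.155 0.0096
0.16 0.001
0.165 -0.0076
0.17 -0.0162
0.175 -0.0248
0.16059568437254323 [0.374 0.272 0.161] (np.float64(-0.115), np.float64(0.0259)) [0.418 0.223 0.161] (np.float64(-0.0941), np.float64(-0.0367))
change 5.722998725043403 145
```

```bash
python3 - <<'E'
from h import *
A=[cam('wrist')['color'].astype(int) for _ in range(3)]
w=cv2.imread('pics/w10.png')[...,::-1].astype(int)
for x,y in ((w,A[0]),(A[0],A[1]),(A[1],A[2]),(A[0],A[2])):
  D=cv2.blur(np.abs(x-y).sum(2).astype(np.float32),(5,5));m=D>45;print(m.sum(),np.argwhere(m).min(0) if m.any() else '',np.argwhere(m).max(0) if m.any() else '')
cv2.imwrite('pics/w11.png',A[2][...,::-1].astype(np.uint8))
# bright strip edge (face of end strip): find brightness >~180 low-sat line in plate region
g=A[2].astype(np.uint8);hsv=cv2.cvtColor(g,cv2.COLOR_RGB2HSV)
m=((hsv[...,1]<25)&(hsv[...,2]>150)).astype(np.uint8);m[:160]=0
n,l,s_,c_=cv2.connectedComponentsWithStats(m)
for i in np.argsort(-s_[1:,4])[:4]+1: print(s_[i],c_[i].round(), cv2.boxPoints(cv2.minAreaRect(np.argwhere(l==i)[:,::-1].astype(np.float32))).round().tolist())
print(w[int(220),int(300)],w[300,95],w[215,380])
E
```

```text
9741 [89  0] [383 511]
187 [157 303] [239 499]
35 [157  40] [272 306]
22 [268  40] [272  44]
[   88   164   424   148 12010] [355. 231.] [[88.0, 295.0], [510.0, 162.0], [532.0, 230.0], [109.0, 363.0]]
[    0   164   205    88 10338] [ 75. 197.] [[-0.0, 164.0], [204.0, 164.0], [204.0, 251.0], [0.0, 251.0]]
[201 172 136  48 844] [272. 195.] [[200.0, 213.0], [335.0, 170.0], [337.0, 178.0], [202.0, 220.0]]
[439 279  22  29 488] [449. 292.] [[436.0, 304.0], [443.0, 275.0], [461.0, 279.0], [454.0, 308.0]]
[88 83 84] [163 158 158] [179 179 183]
```

Plate is now static, nearly vertical and yawed about 18°. I'll back off a little more and check that it stays.

>>> {"op": "send_rows", "data": {
  "rows": [
    [50,-0.003,-0.0013,0,0],
    [50,-0.007,-0.0031,0,0],
    [50,-0.007,-0.0031,0,0],
    [50,-0.007,-0.0031,0,0]
  ]
}}

```text
clock: 22.82
tcp_pos: [0.3381, 0.2274, 0.0656]
tcp_rot: [3.073, 0.655, 0.0]
ft_force: [-0.7, -0.4, -0.1]
gripper_width: 0.0458
```

```bash
cat >> h.py <<'E'
def strip(d,dbg=None):
    # lit narrow face of the end strip: long thin bright contour against the darker plate
    hsv=cv2.cvtColor(d['color'],cv2.COLOR_RGB2HSV);m=((hsv[...,1]<25)&(hsv[...,2]>135)).astype(np.uint8)*255
    if dbg: cv2.imwrite('pics/'+dbg,m)
    n,l,s_,c_=cv2.connectedComponentsWithStats(m)
    for i in range(1,n):
        if s_[i,4]>300 and s_[i,1]>100: print(s_[i],cv2.boxPoints(cv2.minAreaRect(np.argwhere(l==i)[:,::-1].astype(np.float32))).round().tolist())
E
python3 - <<'E'
from h import *
s=st();d=cam('wrist');save(d,'w12.png');strip(d)
w=cv2.imread('pics/w11.png')[...,::-1].astype(int)
D=cv2.blur(np.abs(w-d['color']).sum(2).astype(np.float32),(5,5));print((D>45).sum())
g=d['color'].mean(2)
for u in (120,200,300,400,480): print(u,[int(x) for x in g[150:330:6,u]])
E
```

```text
t 22.82 tcp [0.3381 0.2274 0.0656] yaw 24.06 tilt [ 0.0002 -0.    ] w 0.0458 F [-0.7 -0.4 -0.1] q [ 0.4   0.41  2.07 -0.    0.66  1.55]
[   79   113   433   195 18372] [[78.0, 291.0], [493.0, 108.0], [542.0, 218.0], [126.0, 401.0]]
[    0   148   283   104 15469] [[-0.0, 149.0], [282.0, 147.0], [283.0, 250.0], [0.0, 251.0]]
[ 201  152  153   65 1605] [[198.0, 209.0], [346.0, 143.0], [353.0, 159.0], [205.0, 225.0]]
[199 279  28  24 393] [[199.0, 279.0], [226.0, 279.0], [226.0, 302.0], [199.0, 302.0]]
[438 279  24  29 521] [[436.0, 305.0], [442.0, 275.0], [461.0, 279.0], [455.0, 309.0]]
[252 288  53  15 603] [[252.0, 302.0], [252.0, 288.0], [304.0, 288.0], [304.0, 302.0]]
[421 365  21  18 313] [[421.0, 382.0], [421.0, 365.0], [441.0, 365.0], [441.0, 382.0]]
37538
120 [172, 168, 171, 173, 175, 158, 163, 159, 162, 158, 161, 159, 154, 81, 46, 43, 43, 51, 54, 72, 74, 174, 171, 166, 97, 62, 59, 51, 41, 36]
200 [158, 154, 151, 145, 140, 104, 95, 92, 93, 76, 121, 91, 93, 79, 78, 175, 175, 170, 146, 75, 69, 68, 49, 42, 42, 159, 57, 34, 27, 32]
300 [107, 78, 95, 184, 154, 140, 89, 109, 176, 173, 172, 114, 100, 87, 85, 73, 58, 53, 61, 58, 55, 53, 46, 41, 89, 143, 49, 43, 27, 42]
400 [174, 184, 183, 183, 174, 171, 156, 162, 171, 173, 168, 170, 166, 88, 42, 38, 34, 47, 46, 45, 46, 42, 32, 31, 28, 55, 50, 12, 24, 16]
480 [171, 165, 170, 168, 170, 170, 171, 164, 171, 166, 165, 168, 160, 69, 65, 65, 63, 49, 43, 44, 49, 41, 58, 58, 58, 59, 56, 12, 23, 27]
```

The plate leans on the gripper, so I'll push it forward to lean on the block before leaving it.

>>> {"op": "send_rows", "data": {
  "rows": [
    [50,0.004,0.0018,0.005,0],
    [50,0.008,0.0036,0.01,0],
    [50,0.012,0.0054,0.015,0],
    [50,0.016,0.0072,0.02,0],
    [50,0.02,0.009,0.02,0],
    [50,0.024,0.0108,0.02,0],
    [50,0.029,0.0129,0.02,0],
    [50,0.029,0.0129,0.02,0]
  ]
}}

```text
clock: 23.88
tcp_pos: [0.3674, 0.2404, 0.0854]
tcp_rot: [3.073, 0.655, 0.0]
ft_force: [-0.7, -0.1, 0.5]
gripper_width: 0.0458
```

```bash
cat >> h.py <<'E'
def strip2(d):
    # end strip's lit face seen in the wrist view, above the finger carriage: bright run per column, lowest below row 150
    g=cv2.blur(d['color'],(3,3)).mean(2);sat=cv2.cvtColor(d['color'],cv2.COLOR_RGB2HSV)[...,1];out=[]
    for u in range(60,511,30):
        r=[v for v in range(100,320) if g[v,u]>135 and sat[v,u]<30]
        runs=np.split(np.array(r),np.where(np.diff(r)>1)[0]+1) if r else []
        out.append((u,[(int(k[0]),int(k[-1])) for k in runs if len(k)>4]))
    for o in out: print(o)
E
python3 - <<'E'
from h import *
s=st();print(blk(s['tcp_pos']));d=cam('wrist');save(d,'w13.png');strip2(d)
E
```

```text
t 23.88 tcp [0.3674 0.2404 0.0854] yaw 24.05 tilt [ 0.     -0.0001] w 0.0458 F [-0.7 -0.1  0.5] q [ 0.4   0.42  1.97 -0.    0.76  1.56]
(np.float64(-0.1337), np.float64(-0.0002))
(60, [(100, 141), (200, 251), (279, 307)])
(90, [(100, 141), (199, 230)])
(120, [(100, 141), (199, 226)])
(150, [(200, 226)])
(180, [(115, 130)])
(210, [(115, 136), (280, 302)])
(240, [(115, 136)])
(270, [(115, 135), (280, 301)])
(300, [(115, 135), (191, 198), (298, 302)])
(330, [(115, 127)])
(360, [])
(390, [(198, 226)])
(420, [(198, 234)])
(450, [(198, 251), (279, 307)])
(480, [(204, 222)])
(510, [(148, 227)])
```

```bash
cat >> h.py <<'E'
def asc(img,r0,r1,c0,c1,sx=5,sy=8):
    h=cv2.cvtColor(cv2.blur(img,(3,3)),cv2.COLOR_RGB2HSV)
    for v in range(r0,r1,sy):
        print('%3d '%v+''.join((('o' if h[v,u,2]>110 else 'r') if h[v,u,1]>70 and h[v,u,0]<32 else 'W' if h[v,u,2]>150 else 'g' if h[v,u,2]>110 else '-' if h[v,u,2]>65 else '.') for u in range(c0,c1,sx)))
E
python3 - <<'E'
from h import *
d=cv2.imread('pics/w13.png')[...,::-1].copy();asc(d,0,320,0,512)
E
```

```text
0 WWWWWWWWWWWWWWWWWWWWWWWWWWWgooooooroooooooooooooooooooooooooooooooroooooooooooooooooooooooooooooooooorr
  8 gWWWWWWWWWWWWWWWWWWWWWWWWWWgooooooroooooooooooooooooooooooooooooooooooooooooooooooooooooooooooooooooorr
 16 oWWWWWWWWWWWWWWWWWWWWWWWWWWWoooooorooooooooooooooooooooooooooooooooooooooooooooooooooooooooooooooooorrr
 24 rWWWWWWWWWWWWWWWWWWWWWWWWWWWoooooorroooooooooooooooooooooooooooooroooooooooooooooooooooooooooooooooorrr
 32 rgWWWWWWWWWWWWWWWWWWWWWWWWWWoooooooroooooooooooooooooooooooooooooroooooooooooooooooooooooooooooooooorrr
 40 rrWWWWWWWWWWWWWWWWWWWWWWWWWWgoooooorooooooooooooooooooooooooooooorooooooooooooooooooooooooooooooooorrrr
 48 rrWWWWWWWWWWWWWWWWWWWWWWWWWWgoooooorooooooooooooooooooooooooooooorooooooooooooooooooooooooooooooooorrro
 56 rrgWWWWWWWWWWWWWWWWWWWWWWWWWgoooooorooooooooooooooooooooooooooooorooooooooooooooooooooooooooooooooorrro
 64 rrrWWWWWWWWWWWWWWWWWWWWWWWWWWooooooroooooooooooooooooooooooooooooroooooooooooooooooooooooooooooooorrroo
 72 rrrWWWWWWWWWWWWWWWWWWWWWWWWWWooooooroooooooooooooooooooooooooooooroooooooooooooooooooooooooooooooorrroo
 80 rrrgWWWWWWWWWWWWWW
[... 2517 characters left out ...]
.-----..........rr....................-----.........
272 .........----....................rr................------..........rr.......................-..........
280 ......-.-WWWW....................rrr.---..gWWg-----gggggWggg..---.rrr...................-WWWW..-.......
288 -.....---WWWWg....................r..---.-WWWgg----gggWWWWWW..--..rr....................WWWWg-----...-.
296 ........--WWWW........................--.WWWWgg----gggWWWWWWg.--........................WWWW----.-.....
304 ....-....-WWWW..................rrrrrrrr----------------------rrrrrrrrrrrrrrrrrrrrrrrrrrrWWW.-.-.-.....
312 .......................................................................................................
```

```bash
python3 - <<'E'
from h import *
s=st();d=cam('wrist');save(d,'w14.png');w=cv2.imread('pics/w13.png')[...,::-1].astype(int)
D=cv2.blur(np.abs(w-d['color']).sum(2).astype(np.float32),(5,5));print('moved px',(D>45).sum())
h=cv2.cvtColor(cv2.blur(d['color'],(3,3)),cv2.COLOR_RGB2HSV)
white=(h[...,1]<45)&(h[...,2]>115)
for v in (116,120,126,132,140,148,156,164,172,180,188):
  u=np.where(white[v,172:360])[0]+172
  if len(u)<4: continue
  a,b=u[0],u[-1]; n=(b-a+1); dep=.066*d['f']/n
  o,r=ray(d,(a+b)/2,v);p=o+r*dep/(r@d['Rm'][:,2]);
  gap=np.diff(u).max(); print(v,a,b,'slot',gap,'p',p.round(3),blk(p))
E
```

```text
t 23.93 tcp [0.367  0.2402 0.0854] yaw 24.06 tilt [-0.0004 -0.0003] w 0.0461 F [0.6 0.4 0.1] q [ 0.4   0.42  1.97 -0.    0.76  1.56]
moved px 166
116 178 332 slot 1 p [0.435 0.269 0.097] (np.float64(-0.0606), np.float64(-0.0013))
120 178 332 slot 1 p [0.433 0.268 0.097] (np.float64(-0.0623), np.float64(-0.0013))
126 179 330 slot 1 p [0.431 0.267 0.095] (np.float64(-0.0648), np.float64(-0.0012))
132 180 329 slot 1 p [0.428 0.266 0.094] (np.float64(-0.0674), np.float64(-0.0012))
140 182 326 slot 109 p [0.425 0.265 0.091] (np.float64(-0.0711), np.float64(-0.001))
148 185 324 slot 106 p [0.421 0.263 0.087] (np.float64(-0.075), np.float64(-0.0013))
156 187 322 slot 102 p [0.418 0.261 0.085] (np.float64(-0.0791), np.float64(-0.0013))
164 190 320 slot 100 p [0.414 0.259 0.081] (np.float64(-0.0837), np.float64(-0.0016))
172 192 318 slot 96 p [0.409 0.257 0.077] (np.float64(-0.0884), np.float64(-0.0017))
180 194 316 slot 93 p [0.405 0.255 0.074] (np.float64(-0.0934), np.float64(-0.0017))
188 196 314 slot 90 p [0.4   0.253 0.07 ] (np.float64(-0.0987), np.float64(-0.0018))
```

Numbers show the plate now resting statically at 35°: plain end on the table (bx -0.19), slot end up over the block at z 0.097, and square to the block. That's a good pose for gripping across the width in front of the block.

>>> {"op": "send_rows", "data": {
  "rows": [
    [100,0,0,0.03,0],
    [100,0,0,0.05,0],
    [100,-0.022,-0.0105,0.05,0],
    [100,-0.022,-0.0105,0.05,0],
    [100,-0.022,-0.0105,0.05,0]
  ],
  "grip_force": 60
}}

```text
clock: 24.6
tcp_pos: [0.3455, 0.23, 0.1356]
tcp_rot: [-3.073, -0.655, -0.001]
ft_force: [-0.3, 0.6, -0.3]
gripper_width: 0.0897
```

```bash
cat >> h.py <<'E'
def incl(d,rows,a0,a1):
    h=cv2.cvtColor(cv2.blur(d['color'],(3,3)),cv2.COLOR_RGB2HSV);white=(h[...,1]<45)&(h[...,2]>115)
    for v in rows:
        u=np.where(white[v,a0:a1])[0]+a0
        if len(u)<4: continue
        a,b=u[0],u[-1];dep=.066*d['f']/(b-a+1);o,r=ray(d,(a+b)/2,v);p=o+r*dep/(r@d['Rm'][:,2]);print(v,a,b,'slot',np.diff(u).max(),'p',p.round(3),blk(p))
E
python3 - <<'E'
from h import *
s=st();print(blk(s['tcp_pos']));d=cam('wrist');save(d,'w15.png');asc(d['color'],0,260,100,420,5,12);incl(d,range(60,200,15),172,345)
E
```

```text
t 24.6 tcp [0.3455 0.23   0.1356] yaw 24.05 tilt [0.0006 0.0002] w 0.0897 F [-0.3  0.6 -0.3] q [ 0.4   0.29  1.97 -0.    0.87  1.55]
(np.float64(-0.1579), np.float64(-0.0008))
  0 WWWWWWWWWWWWWooooorooooooooooooooooooooooooooooooooooooooooooooo
 12 WWWWWWWWWWWWWooooorooooooooooooooooooooooooooooooooooooooooooooo
 24 WWWWWWWWWWWWWgoooorooooooooooooooooooooooooooooooooooooooooooooo
 36 WWWWWWWWWWWWWgoooooooooooooooooooooooooooooooooooooooooooooooooo
 48 WWWWWWWWWWWWWgoooooooooooooooooooooooooooroooooooooooooooooooooo
 60 WWWWWWWWWWWWWWoooooooooooooooooooooooooooroooooooooooooooooooooo
 72 WWWWWWWWWWWWWWooooorWWWWWWWWWWWWWWWWWWWWWgoooooooooooooooooooooo
 84 WWWWWWWWWWWWWWooooorWWWWWWWWWWWWWWWWWWWWWWoooooooooooooooooooooo
 96 WWWWWWWWWWWWWWgoooorWWWrooooooooooooooogWWoooooooooooooooooooooo
108 oooooooooooooooooooroWWgoooooooooooooooWWWoooooooooooooooooooooo
120 oooooooooooooooooooooWWgoooooooooooooooWWooooooooooooooooooooooo
132 oooooooooooooooooooooWWWoooooooooooooogWgooooooooooooooooooooooo
144 ooooooooooooooooooooooggooooooooooooooWgoooooooooooooooooooooooo
156 WWWWWWWWWWWWWWggggggggg
[... 649 characters left out ...]
0612), np.float64(-0.0012))
90 199 307 slot 1 p [0.427 0.266 0.091] (np.float64(-0.0686), np.float64(-0.0013))
105 201 304 slot 80 p [0.42  0.263 0.085] (np.float64(-0.077), np.float64(-0.001))
120 204 302 slot 76 p [0.411 0.259 0.078] (np.float64(-0.0861), np.float64(-0.0013))
135 207 300 slot 71 p [0.402 0.254 0.071] (np.float64(-0.0963), np.float64(-0.0017))
150 172 344 slot 21 p [0.402 0.253 0.163] (np.float64(-0.0971), np.float64(-0.0031))
165 172 344 slot 1 p [0.397 0.25  0.165] (np.float64(-0.1026), np.float64(-0.0031))
180 172 273 slot 39 p [0.369 0.261 0.094] (np.float64(-0.1236), np.float64(0.0183))
195 172 178 slot 1 p [-0.51   0.645 -2.238] (np.float64(-0.771), np.float64(0.726))
```

>>> {"op": "send_rows", "data": {
  "rows": [
    [100,0,0,-0.05,0],
    [100,0,0,-0.085,0],
    [100,0,0,-0.098,0],
    [100,0,0,-0.098,0],
    [50,0,0,-0.098,0],
    [50,0,0,-0.098,0],
    [50,0,0,-0.098,0],
    [50,0,0,-0.098,0]
  ],
  "grip_force": 60
}}

```text
clock: 25.65
tcp_pos: [0.3454, 0.2299, 0.0381]
tcp_rot: [-3.073, -0.655, -0.002]
ft_force: [-0.1, -0.2, 4.9]
gripper_width: 0.0643
```

```bash
python3 - <<'E'
from h import *
s=st();print(blk(s['tcp_pos']))
E
```

```text
t 25.65 tcp [0.3454 0.2299 0.0381] yaw 24.06 tilt [0.0011 0.0003] w 0.0643 F [-0.1 -0.2  4.9] q [ 0.4   0.48  2.07 -0.    0.59  1.55]
(np.float64(-0.1581), np.float64(-0.0008))
```

Gripped. Lifting and checking the inclination.

>>> {"op": "send_rows", "data": {
  "rows": [
    [50,0,0,0.02,0],
    [50,0,0,0.05,0],
    [50,0,0,0.1,0],
    [50,0,0,0.15,0],
    [50,0,0,0.2,0],
    [50,0,0,0.24,0],
    [50,0,0,0.26,0],
    [50,0,0,0.26,0]
  ]
}}

```text
clock: 26.65
tcp_pos: [0.3453, 0.2299, 0.2984]
tcp_rot: [-3.072, -0.655, -0.004]
ft_force: [-0.1, 0.3, -2.2]
gripper_width: 0.0641
```

```bash
python3 - <<'E'
from h import *
s=st();print(blk(s['tcp_pos']));d=cam('wrist');save(d,'w16.png');asc(d['color'],0,270,60,460,5,9)
E
```

```text
t 26.65 tcp [0.3453 0.2299 0.2984] yaw 24.06 tilt [0.0024 0.001 ] w 0.0641 F [-0.1  0.3 -2.2] q [ 0.4   0.1   1.71 -0.    1.33  1.55]
(np.float64(-0.1581), np.float64(-0.0008))
  0 googgWggWWWWggggggWgWWWWWWWWWgggWWWWWWWWWWWWWooWWWWWWWWWWWWWgogWWWWWWWgWWWWggggg
  9 WWooWWWWWWWWWWWWWWWWWWWWWWWWWWWWWWWWWWWWWWWWWWWWWWWWWWWWWWWWWWWWWWWWWWWWWWWWWWgg
 18 WWWooWWWWWWWgggggggggWWgWgggWWWWWWWWWWWWWWWWWWWWWWWWWgggggggggggggWWWWWWWWWWggg-
 27 WWWWooWWWWWWWWWWWWWWWWWWWWWWWWWWWWWWWWWWWWWWWWWWWWWWWWWWWWWWWWWWWWWWWWWWWWWWgg--
 36 WooooWWWWWWWWWWWWWWWWWWWWWWWWWWWWWWWWWWWWWWWWWWWWWWWWWWWWWWWWWWWWWWWWWWWWWWWgg--
 45 oogWWWWWWWWWWWWWWWWWWWWWWWWWWWWWWWWWWWWWWWWWWWWWWWWWWWWWWWWWWWWWWWWWWWWWWWWggg--
 54 WWWWWWWWWWWWWWWWWWWW-WWWWWWWWgooooooooooooooooooooooooooo-WWWWWWWWWWWWWWWWWWWWgg
 63 WWWWWWWWWWWWWWWWWWWWgWWWWWWWWWooooooooooooooooooooooooooogWWWWWWWWWWWWWWWWWWWWWW
 72 WWWWWWWWWWWWWWWWWWWWW-WWWWWWWWoooooooooooooooooooooooooo-WWWWWWWWWWWWWWWWWWWWWWW
 81 WWWWWWWWWWWWWWWWWWWWWgWWWWWWWWoooooooooooooooooooooooooogWWWWWWWWWWWWWWWWWWWWWWW
 90 WWWWWWWWWWWWWWWWWWWWWWgWWWWWWWooooooooooooooooooooooooo-WWWWWWWWWWWWW
[... 926 characters left out ...]
WWWWWWWWg--gWWW--W--
198 WWWWWWWWWWWWWWWWWWWWWWoogggggggggggggggggggggggggggggggWWWWWWWWWWWWWg-------Wg--
207 -WWWWWWWWWWWWWWWWWWWooooogggggggggggggggggggggggggggggWWWWWWWWWWWWWWWg-----g----
216 -WWWWWWWWWWWWWWWWWooooooo----------------------------gWWWWWWWWWWWWWWWWWWg--g----
225 -WWWWWWWWWWWWWWooooooooooo---------------------------WWWWWWWWWWWWWWWWWWWWWWgg---
234 ...................oor----------------------------------gWg..................-gW
243 ................rrrr------.-----------------------..-------rr...................
252 ...............rrrr...---...----------------------..........rr..................
261 ...............rr........-...............................---.rr.................
```

```bash
python3 - <<'E'
from h import *
s=st();d=cam('wrist');M=R.from_rotvec(s['tcp_rot']).as_matrix();x=M[:2,0]
g=cv2.cvtColor(d['color'],cv2.COLOR_RGB2HSV)
for u in (255,275): print(u,[(v,int(g[v,u-4:u+5,1].mean()),int(g[v,u-4:u+5,2].mean())) for v in list(range(30,62,3))+list(range(156,186,3))])
for v in (50,171):
  for dep in (.09,.096,.102,.108,.114):
    o,r=ray(d,256,v);p=o+r*dep/(r@d['Rm'][:,2]);q=p-s['tcp_pos'];print(v,dep,'ahead',(q[:2]@x).round(4),'up',q[2].round(4))
E
```

```text
t 26.7 tcp [0.3448 0.2296 0.2972] yaw 24.05 tilt [-0.0002 -0.0001] w 0.0639 F [ 0.  -0.1 -2.2] q [ 0.4   0.1   1.71 -0.    1.33  1.55]
255 [(30, 12, 160), (33, 13, 157), (36, 14, 158), (39, 14, 159), (42, 13, 158), (45, 13, 160), (48, 11, 160), (51, 96, 168), (54, 104, 167), (57, 105, 169), (60, 106, 169), (156, 19, 103), (159, 19, 96), (162, 19, 92), (165, 16, 113), (168, 10, 155), (171, 13, 154), (174, 11, 148), (177, 11, 148), (180, 10, 145), (183, 9, 147)]
275 [(30, 12, 159), (33, 13, 158), (36, 14, 158), (39, 13, 158), (42, 13, 159), (45, 14, 161), (48, 11, 160), (51, 95, 168), (54, 106, 168), (57, 105, 169), (60, 105, 169), (156, 20, 103), (159, 18, 98), (162, 19, 97), (165, 15, 115), (168, 12, 148), (171, 12, 143), (174, 11, 141), (177, 10, 140), (180, 11, 141), (183, 11, 141)]
50 0.09 ahead 0.0938 up 0.034
50 0.096 ahead 0.0953 up 0.0273
50 0.102 ahead 0.0967 up 0.0207
50 0.108 ahead 0.0982 up 0.0141
50 0.114 ahead 0.0997 up 0.0074
171 0.09 ahead 0.0557 up 0.0445
171 0.096 ahead 0.0547 up 0.0386
171 0.102 ahead 0.0536 up 0.0326
171 0.108 ahead 0.0525 up 0.0267
171 0.114 ahead 0.0514 up 0.0208
```

Held; elevation is now about 17°, slot end up, which suits the hang. Carrying to arm 2.

>>> {"op": "send_rows", "data": {
  "rows": [
    [50,0.004,-0.015,0,-1],
    [50,0.012,-0.04,0,-4],
    [50,0.02,-0.075,0,-8],
    [50,0.03,-0.11,0,-12],
    [50,0.04,-0.145,0,-16],
    [50,0.05,-0.18,0,-20],
    [50,0.06,-0.215,0,-24],
    [50,0.07,-0.25,0,-28]
  ]
}}

```text
clock: 27.75
tcp_pos: [0.4146, -0.0213, 0.2959]
tcp_rot: [-3.139, 0.112, 0.005]
ft_force: [-0.4, 0.8, -1.8]
gripper_width: 0.0643
```

>>> {"op": "send_rows", "data": {
  "rows": [
    [50,0.01,-0.035,0,-4],
    [50,0.02,-0.07,0,-8],
    [50,0.03,-0.105,0,-12],
    [50,0.04,-0.14,0,-15],
    [50,0.05,-0.175,0,-17.5],
    [50,0.06,-0.21,0,-19.6],
    [50,0.066,-0.24,0,-19.6],
    [50,0.068,-0.25,0,-19.6]
  ]
}}

```text
clock: 28.75
tcp_pos: [0.4826, -0.2714, 0.2952]
tcp_rot: [-3.074, 0.643, 0.006]
ft_force: [-0.3, 0.7, -2.3]
gripper_width: 0.0643
```

```bash
python3 - <<'E'
from h import *
s=st();d=cam('wrist');save(d,'w17.png');q=cam('scene');save(q,'s17.png')
tip=np.array([.5505,-.3299,.2296]);rt=tip+[.0624,-.0272,-.0146]
print('tip px',proj(d,tip),'root',proj(d,rt));asc(d['color'],0,270,100,460,5,7)
E
```

```text
t 28.75 tcp [ 0.4826 -0.2714  0.2952] yaw -23.64 tilt [-0.0033  0.0022] w 0.0643 F [-0.3  0.7 -2.3] q [-0.65  0.37  1.36 -0.    1.41  1.33]
tip px [291.28512605  98.01908049] root [292.09683903  -8.78263231]
  0 WWWWWgggWWWWWWWWWWWWWWWWWWWWWWWWWWWWW-ggWWWWWWWWWWWWWWWWWWWg---------..-
  7 WWWWWWWWWWWWWWWWWWWWWWWWWWWWWWWWWWWWWWWWWWWWWWWWWWWWWWWWWWW--gWWWWWW-.-W
 14 WWWWWWWWWWWWWWWWWWWWWWWWWWWWWWWWWWWWWWWWWWWWWWWWWWWWWWWWWWggWWWWWWWW-.-g
 21 -WWWWWWWWWWWWWWWWWWWWWWWWWWWWWWWWWWWWWWWWWWWWWWWWWWWWWWWWWgWgggggggg.--.
 28 ..-gWWWWWWWWWWWWWWWWWWWWWWWWWWWWWWWWWWWWWWWWWWWWWWWWWWWWWg---------..--.
 35 g...-WWWWWWWWWWWWWWWWWWWWWWWWWWWWWWWWWWWWWWWWWWWWWWWWWWWW---------...---
 42 WWW-.gWWWWWWWWWWWWWWWWWWWWWWWWWWWWWWWWWWWWWWWWWWWWWWWWWWg------....-.--W
 49 WWWWWgWWWWWWgWWWWWWWWWWWWWWWWWWWWWWWWWWWWWWWWWWWWWWWWWWW-----...-WWW.--W
 56 WWWWWgWWWWWW-WWWWWWWWWWWWWWWWWWWWWWWW--WWWWWWWWWg-WWWWWWgW-..-WWWWWW.--W
 63 WWWWWg-WWWWWgWWWWWWWWWWWWWWWWWWWWWWWW--WWWWWWWWWggWWWWWWWWWWWWWWWWWW.--W
 70 WWWWWg-WWWWWW-WWWWWWWWWWWWWWWWWWWWWWW--WWWWWWWWWgWWWWWWWWWWWWWWWWWWg.-gW
 77 WWWWWg--WWWWWgWWWWWWWWWWWWWWWWWWWWWWW--WW
[... 1410 characters left out ...]
WWWWWWW
210 WWg-WWWWWWWWWW-------------------------------WWWWWWWWWWWWWWWWWWWWWWWWWWW
217 WWW-gWWWWWWWW-------------------------------gWWWWWWWWWWWWWWWWWWWWWWWWWWW
224 gWWWWWWWWWWWgWWg----------------------------WWWWWWWWWWWWWWWWWWWWWWWWWWWW
231 ...........WWW----------------------------------WWW.................-WWW
238 ...........Wg-----.------------------------.-----gW....................g
245 ........rrr------..-----------------------..-------rrr..................
252 ........rr.....-....----------------------..........rr..................
259 .......rr............................................rr.................
266 .......rr.......-...............----.................rr.................
```

```bash
python3 - <<'E'
from h import *
s=st();d=cam('wrist');M=R.from_rotvec(s['tcp_rot']).as_matrix();x=M[:2,0]
g=cv2.blur(d['color'],(3,3)).mean(2)
for v in (60,90,120,150): print(v,'dark dips L',130+int(np.argmin(g[v,130:215])),'R',300+int(np.argmin(g[v,300:370])))
def pt(u,v,dep): o,r=ray(d,u,v);p=o+r*dep/(r@d['Rm'][:,2])-s['tcp_pos'];return (p[:2]@x).round(4),p[2].round(4)
for v,n in ((50,190),(60,187),(98,170),(161,136)): print(v,pt(255,v,.05*d['f']/n))
E
```

```text
t 28.85 tcp [ 0.4827 -0.2705  0.2959] yaw -23.6 tilt [-0.0024  0.0018] w 0.0642 F [ 0.7  0.7 -1.7] q [-0.65  0.37  1.36 -0.    1.41  1.33]
60 dark dips L 162 R 343
90 dark dips L 137 R 336
120 dark dips L 177 R 328
150 dark dips L 184 R 319
50 (np.float64(0.0896), np.float64(0.053))
60 (np.float64(0.0873), np.float64(0.0524))
98 (np.float64(0.078), np.float64(0.0473))
161 (np.float64(0.0572), np.float64(0.0321))
```

Measured elevation is about 31°, with the slot's outer edge 91 mm ahead of the TCP and 51 mm above it. Aligning to arm 2 and lowering.

>>> {"op": "send_rows", "data": {
  "rows": [
    [50,0.0032,-0.016,0,0],
    [50,0.0064,-0.032,0,0],
    [50,0.0064,-0.032,0,0],
    [50,0.0064,-0.032,-0.025,0],
    [50,0.0064,-0.032,-0.05,0],
    [50,0.0064,-0.032,-0.07,0],
    [50,0.0064,-0.032,-0.08,0],
    [50,0.0064,-0.032,-0.08,0]
  ]
}}

```text
clock: 29.9
tcp_pos: [0.4894, -0.3021, 0.2173]
tcp_rot: [-3.075, 0.641, 0.001]
ft_force: [-0.1, -0.5, -1.8]
gripper_width: 0.0639
```

```bash
python3 - <<'E'
from h import *
s=st();d=cam('wrist');save(d,'w18.png')
tip=np.array([.5505,-.3299,.2296])
print('tip px',proj(d,tip));asc(d['color'],0,180,100,430,5,8)
x=np.array([.9164,-.4003]);print('tip ahead',(tip[:2]-s['tcp_pos'][:2])@x,'lat',(tip[:2]-s['tcp_pos'][:2])@[.4003,.9164])
E
```

```text
t 29.9 tcp [ 0.4894 -0.3021  0.2173] yaw -23.54 tilt [-0.0008  0.0006] w 0.0639 F [-0.1 -0.5 -1.8] q [-0.69  0.46  1.44 -0.    1.25  1.3 ]
tip px [255.37180482 130.73739315]
  0 WWWWWWWWWWWWWWWWWWWWWWWWWWWWg-g-WWWWWWWWWWWWWWWWWWWWWWWWWWW-----WW
  8 WWWWWWWWWWWWWWWWWWWWWWWWWWWWWWWWWWWWWWWWWWWWWWWWWWWWWWWWWWW---WWWW
 16 WWWWWWWWWWWWWWWWWWWWWWWWWWWWWWWWWWWWWWWWWWWWWWWWWWWWWWWWWWg-WgWWWg
 24 WWWWWWWWWWWWWWWWWWWWWWWWWWWWWWWWWWWWWWWWWWWWWWWWWWWWWWWWWW--------
 32 WWWWWWWWWWWWWWWWWWWWWWWWWWWWWWWWWWWWWWWWWWWWWWWWWWWWWWWWW--------.
 40 WWWWWWWWWWWWWWWWWWWWWWWWWWWWWWWWWWWWWWWWWWWWWWWWWWWWWWWWW---------
 48 WWggggWWWWWWWWWWWWWWWWWWWWWWWWWWWWWWWWWWWWWWWWWWWWWWWWWW---------.
 56 .gWWWWWWWWWW-WWWWWWWWWWWWWWW----WWWWWWWWWWWWgg----WWWWWg-----....-
 64 WWWWWWWWWWWWWgWWWWWWWWWWWWWW----WWWWWWWWWWWWWWgggWWWWWWWWWWW--WWWW
 72 WWWWWWWWWWWWW-WWWWWWWWWWWWWW----WWWWWWWWWWWWWWWW-WWWWWWWWWWWWWWWWW
 80 WWWWWWWWWWWWWgWWWWWWWWWWWWWW----WWWWWWWWWWWWWWWWgWWWWWWWWWWWWWWWWW
 88 WWWWWWWWWWWWWWgWgWWWWWWWWWWW----gggggWWWWWWWWWWgWWWWWWWWWWWWWWWWWW
 96 WWWWWWWWWWWWWWgWWWWWWWWWWWWW----WWWWgWWWWWWWWWWgWWWWWWWWWWWWWWWWWW
104 WWWWWWWWWWWWWWWgWWWWWWWWWWWW----WWWWWWWWWWWWWWgWWWWWWWWWWWWWWWWWWW
112 WWWWWWWWWWWWWWWgWWWWWWWWWWWW----WWWWWWWWWWWWWWgWWWWWWWWWWWWWWWWWWW
120 WWWWWWWWWWWWWWWgWWWWWWWWWWWW----gWWWWWWWWWWWWWWWWWWWWWWWWWWWWWWWWW
128 WWWWWWWWWWWWWWWWgWWWWWWWWWWW----ggggggWWWWWWWgWWWWWWWWWWWWWWWWWWWW
136 WWWWWWWWWWWWWWWWgWWWWWWWWWWWWg-gggggggggggggWgWWWWWWWWWWWWWWWWWWWW
144 WWWWWWWWWWWWWWWggWWWgggggggggggggggggggggggggWWWWWWWWWWWWWWWWWWWWW
152 WWWWWWWWWWWWWWWWg-WWW-----------------------gWWWWggWWWWWWWWWWWWWWW
160 WWWWWWWWWWWWWWWWggWWW-----------------------WWWWgggWWWWWWWWWWWWWWW
168 WWWWWWWWWWWWWWWWg-----g---------------------gWWWgggWWWWWWWWWWWWWWW
176 WWWWWWWWWWWWWWWg-------------------------------ggggWWWWWWWWWWWWWWW
tip ahead 0.06717693336318503 lat -0.0010350297936192374
```

>>> {"op": "send_rows", "data": {
  "rows": [
    [50,0,0,-0.015,0],
    [50,0,0,-0.03,0],
    [50,0,0,-0.04,0],
    [50,0.003,-0.0013,-0.05,0],
    [50,0.006,-0.0026,-0.06,0],
    [50,0.008,-0.0035,-0.066,0],
    [50,0.008,-0.0035,-0.066,0]
  ]
}}

```text
clock: 30.82
tcp_pos: [0.5029, -0.3089, 0.1562]
tcp_rot: [3.069, -0.639, 0.025]
ft_force: [8.5, -1.6, 16.5]
gripper_width: 0.0641
```

```bash
python3 - <<'E'
from h import *
s=st();d=cam('wrist');save(d,'w19.png');asc(d['color'],0,190,100,430,5,8)
E
```

```text
t 30.82 tcp [ 0.5029 -0.3089  0.1562] yaw -23.53 tilt [ 0.0145 -0.0098] w 0.0641 F [ 8.5 -1.6 16.5] q [-0.68  0.54  1.49  0.    1.1   1.3 ]
  0 WWWWWWWWWWWWWWWWWWWWWWWWW-------gWWWWWWWWWWWWWWWWWWWWWWWWWWWWWWWWW
  8 WWWWWWWWWWWWWWWWWWWWWWWWW-------gWWWWWWWWWWWWWWWWWWWWWWWWWWWWWWWWW
 16 WWWWWWWWWWWWWWWWWWWWWWWWW-------gWWWWWWWWWWWWWWWWWWWWWWWWWWWWWWg--
 24 WWWWWWWWWWWWWWWWWWWWWWWWW-------gWWWWWWWWWWWWWWWWWWWWWWWWWWWWg----
 32 WWWWWWWWWWWWWWWWWWWWWWWWW-------gWWWWWWWWWWWWWWWWWWWWWWWWWW-------
 40 WWWWWWWWWWWWWWWWWWWWWWWWW-------gWWWWWWWWWWWWWWWWWWWWWWWg---------
 48 WWWWWWWWWWWWWWWWWWWWWWWWW-------gWWWWWWWWWWWWWWWWWWWWW------------
 56 ggggggggWWWWWWWWWWWWWWWWWggggggggWWWWWWWWWWWWWWWWWWWWWWWWWWWWWWWWW
 64 WWWWWWWWWWWWWWWWWWWWWWWWWWWWWWWWWWWWWWWWWWWWWWWWWWWWWWWWWWWWWWWWWW
 72 WWWWWWWWWWWWWWWWWWWWWWWWWWWWWWWWWWWWWWWWWWWWWWWWWWWWWWWWWWWWWWWWWg
 80 gggggWgWggWWWWWWWWWWWWWWWWggWWWWWWWWWWWWWWWWWWWWWWgggggggggggggggW
 88 WWWWWWWWWWWWWWWWWWWWWWWWWWWWWWWWWWWWWWWWWWWWWWWWWWWWWWWWWWWWWWWWWW
 96 WWWWWWWWWWWWWWWWWWWWWWWWWWWWWWWWWWWWWWWWWWWWWWWWWWWWWWWWWWWWWWWWWW
104 WWWWWWWWWWWWWWWWWWWWWWWWWWWWWWWWWWWWWWWWWWWWWWWWWWWWWWWWWWWWWWWWWW
112 WWWWWWW--WWWWWWWWWWWWWWWW-------gWWWgWWWWWWWWWWWWWWW-gWWWWWWWWWWWW
120 WWWWWWWW--WWWWWWWWWWWWWWW-------WWWWWWWWWWWWWWWWWWWg-WWWWWWWWWWWWW
128 WWWWWWWWW-gWWWWWWWWWWWWWW-------gWWWWWWWWWWWWWWWWWW-WWWWWWWWWWWWWW
136 WWWWWWWWWW-WWWWWWWWWWWWWW-------gggWWWWWWWWWWWWWWW-WWWWWWWWWWWWWWW
144 WWWWWggWWWW-WWWWWWWWWWWWW-------gggggggggWWWWWWWW-gWWWWWWWWWWWWWWW
152 WWWWWWggWWWg-WWWWWWWWWWWW--------gggggggggggggWW-gWWWWWWWWWWWWWWWW
160 WWWWWWWgggWWg-WWWgggggggg-------gggggggggggggggggWWWWWWWWWWWWWWWWW
168 WWWWWWWWggWggggWWgggggggg-------ggggggggggggggg-WWWWWWWWWWWWWWWWWW
176 WWWWWWWWWgWggg-gWggggg--------------------gggg-WWWWWgWWWWWWWWWWWWW
184 WWWWWWWWWWWWgg--WWgggg--------------------ggg-WWWWWggWWWWWWWWWWWWW
```

The arm passes through the slot and the strip bears on it (about 18 N). Easing up a little, then releasing.

>>> {"op": "send_rows", "data": {
  "rows": [
    [50,0,0,0.006,0],
    [50,0,0,0.008,0],
    [80,0,0,0.008,0],
    [100,0,0,0.008,0],
    [100,0,0,0.008,0],
    [100,0,0,0.008,0],
    [100,0,0,0.008,0],
    [100,0,0,0.008,0]
  ]
}}

```text
clock: 31.88
tcp_pos: [0.4974, -0.3057, 0.1595]
tcp_rot: [3.076, -0.641, -0.0]
ft_force: [-0.1, -0.5, -0.3]
gripper_width: 0.0923
```

```bash
python3 - <<'E'
from h import *
s=st();d=cam('wrist');save(d,'w20.png');asc(d['color'],0,260,100,430,5,8)
E
```

```text
t 31.88 tcp [ 0.4974 -0.3057  0.1595] yaw -23.54 tilt [-0.0002  0.    ] w 0.0923 F [-0.1 -0.5 -0.3] q [-0.68  0.53  1.49 -0.    1.12  1.3 ]
  0 WWWWWWWWWW-----gWWWWWWWWWW-------WWWWWWWWWWWWWW-----gWWWWWWWWWWW-.
  8 WWWWWWWWWWg-----WWWWWWWWWW-------WWWWWWWWWWWWW-----gWWWWWWWWWW--..
 16 WWWWWWWWWWWg-g--gWWWWWWWWW-------WWWWWWWWWWWWW-----WWWWWWWWg---...
 24 WWWWWWWWWWWgggg--WWWWWWWWW-------WWWWWWWWWWWW-----gWWWWWWg-----...
 32 WWWWWWWWWWWWggg--gWWWWWWWW-------WWWWWWWWWWWW-g--gWWWWW--------...
 40 ggggggWggWWggggg-gWWWWWWWg------.-ggggggggggg----WWWW------------.
 48 gggggggggggggg-g-gg-ggg---------.------g-g-gg---ggg--------------.
 56 WWWWWWWWWWWWgWggggg-ggg-g-------.--------g-g---gWWgggggggggggggggg
 64 WWWWWWWWWWWWgWWggggggggg--------.-------g-ggg-gggggggggggggggggWWW
 72 WWWWWWWWWWWWgWWWgggg-ggg--------.-----g-ggg--gWWWWWWWWWWWgWWWWWWWW
 80 WWWWWWWWWWWWWWWWgggggggg--------.------g-ggg-WWWWWWWWWWWWgWWWWWWWW
 88 WWWWWWWWWWWWWgWWWgggg-gg--------.------g-gg-gWWWWWWWWWWWggWWWWWWWW
 96 WWWWWWWWWWWWWgWWWWgggggg--------.----gg-ggggWWWWWWWWWWWWggWWWWWWWW
104 WWWWWWWWWWWWWWWWWWggggggg-------.
[... 682 characters left out ...]
WWWWWWWWWgggg---------.-..------------------ggggWWWWWWWWWWWWW
192 WWWWWWWWWWWWWWgggg------------------------------gggggWWWWWWWWWWWWW
200 WWWWWWWWWWWWWWgggg------------------------------gggggWWWWWWWWWWWWW
208 WWWWWWWWWWWWWWgggg--------g-----gg--------------gggggWWWWWWWWWWWWW
216 WWWWWWWWWWWWWWWWgggggWWWWWg---ggggWgggggggg--ggggWWWWWWWWWWWWWWWWW
224 WWWWWWWWWWWWgg-ggggggWWWWWg--ggggggggggggggg-g--gWWWWWWWWWWWWWWWWW
232 ...WWWWWg-----..gggggWWggg---ggggWWgggggggWg--..-----WWWWWW.......
240 ...gWWg------...gggggggggg---ggWWggggggggggg--...------WWWg.......
248 rrrgg------.....ggggggggg----gWWWg---ggWggg---....-------W-rrrr...
256 ...............----------........-----........................rr..
```

Plate hangs from arm 2. Retreating, then checking with one picture.

>>> {"op": "send_rows", "data": {
  "rows": [
    [100,-0.025,0.011,0,0],
    [100,-0.07,0.031,0,0],
    [100,-0.1,0.044,0,0],
    [100,-0.1,0.044,0.06,0],
    [100,-0.1,0.06,0.12,5],
    [0,-0.1,0.1,0.14,11],
    [0,-0.09,0.15,0.14,17],
    [0,-0.08,0.2,0.14,23]
  ]
}}

```text
clock: 32.92
tcp_pos: [0.4175, -0.1045, 0.3002]
tcp_rot: [3.141, -0.011, 0.002]
ft_force: [-0.4, 0.1, 0.5]
gripper_width: 0.0662
```

```bash
python3 - <<'E'
from h import *
s=st();q=cam('scene');t=cam('top')
a=cv2.resize(q['color'][150:270,60:220][...,::-1],(512,384));b=cv2.resize(t['color'][95:245,110:310][...,::-1],(512,384))
cv2.imwrite('pics/m20.png',cv2.resize(np.hstack([a,b]),(800,300)))
hsv=cv2.cvtColor(t['color'],cv2.COLOR_RGB2HSV);w=((hsv[...,1]>45)&(hsv[...,0]<30)).astype(np.uint8)
n,l,stt,ce=cv2.connectedComponentsWithStats(w,connectivity=4)
for i in range(1,n):
  if 100<stt[i,4]<400 and 130<ce[i][0]<250 and 120<ce[i][1]<230: p=onz(t,*ce[i],.0615);print('slot',p.round(4),blk(p))
E
```

```text
t 32.92 tcp [ 0.4175 -0.1045  0.3002] yaw -0.4 tilt [ 0.0015 -0.0007] w 0.0662 F [-0.4  0.1  0.5] q [-0.42  0.13  1.67  0.    1.34  1.15]
slot [0.5003 0.3998 0.0615] (np.float64(0.0525), np.float64(0.0915))
```

View pics/m20.png

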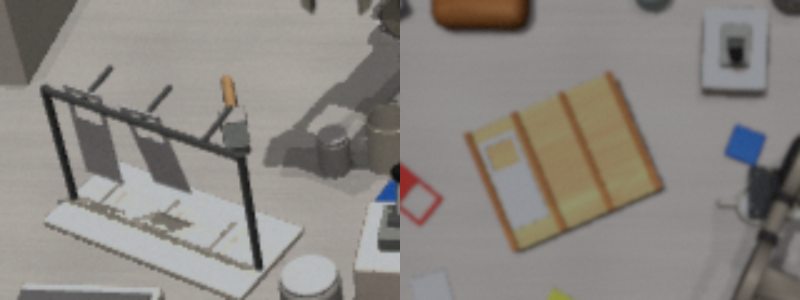

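Two scrapers hang (picture 16, the last one). Now the third lane, and I'll leave it projecting less this time.

>>> {"op": "send_rows", "data": {
  "rows": [
    [0,0.01,0.06,0,7],
    [0,0.02,0.12,0,14],
    [0,0.03,0.18,0,20],
    [0,0.04,0.24,0,24.4],
    [0,0.05,0.3,0,24.4],
    [0,0.06,0.36,0,24.4],
    [0,0.07,0.42,0,24.4],
    [0,0.08,0.47,0,24.4]
  ],
  "grip_force": 20
}}

```text
clock: 34.02
tcp_pos: [0.4981, 0.3658, 0.2993]
tcp_rot: [3.074, 0.649, 0.0]
ft_force: [0.9, -0.3, -0.1]
gripper_width: 0.0007
```

>>> {"op": "send_rows", "data": {
  "rows": [
    [0,0.003,0.0335,-0.02,0],
    [0,0.003,0.0335,-0.04,0],
    [0,0.003,0.0335,-0.04,0],
    [0,0.003,0.0335,-0.04,0]
  ]
}}

```text
clock: 34.52
tcp_pos: [0.5012, 0.3972, 0.2605]
tcp_rot: [-3.074, -0.647, -0.002]
ft_force: [0.7, -0.1, 0.7]
gripper_width: 0.0006
```

```bash
python3 - <<'E'
from h import *
s=st();print(blk(s['tcp_pos']));d=cam('wrist');slots(d);lane(d,.09)
E
```

```text
t 34.52 tcp [0.5012 0.3972 0.2605] yaw 23.79 tilt [0.0011 0.0004] w 0.0006 F [ 0.7 -0.1  0.7] q [ 0.55  0.55  1.16 -0.    1.43  1.71]
(np.float64(0.0522), np.float64(0.0888))
slot px [250. 180.] 41 36 w [0.5013 0.3996] b (np.float64(0.0533), np.float64(0.091))
lane edges bx [(-0.03, 125, 88), (-0.027, 81, 23), (0.03, 14, 80), (0.031, 38, 80), (0.074, 107, 68), (0.075, 95, 29), (0.076, 68, 3), (0.086, 3, 67), (0.087, 18, 103), (0.088, 67, 113), (0.113, 90, 29), (0.114, 72, 21)]
lane edges bx [(-0.035, 113, 70), (0.03, 22, 72), (0.075, 101, 34), (0.076, 76, 34), (0.086, 3, 85), (0.087, 31, 110), (0.113, 96, 26), (0.114, 69, 19)]
```

>>> {"op": "send_rows", "data": {
  "rows": [
    [0,0,0.002,-0.06,0],
    [0,0,0.002,-0.12,0],
    [0,0,0.002,-0.155,0],
    [0,0,0.002,-0.168,0],
    [0,0,0.002,-0.174,0],
    [0,0,0.002,-0.174,0],
    [0,0,0.002,-0.174,0]
  ]
}}

```text
clock: 35.45
tcp_pos: [0.5012, 0.4002, 0.0872]
tcp_rot: [-3.073, -0.649, -0.004]
ft_force: [-0.2, 0.3, -0.4]
gripper_width: 0.0003
```

```bash
python3 - <<'E'
from h import *
s=st();print(blk(s['tcp_pos']))
E
```

```text
t 35.45 tcp [0.5012 0.4002 0.0872] yaw 23.86 tilt [0.0024 0.0014] w 0.0003 F [-0.2  0.3 -0.4] q [ 0.55  0.71  1.38 -0.    1.05  1.71]
(np.float64(0.0535), np.float64(0.0916))
```

>>> {"op": "send_rows", "data": {
  "rows": [
    [0,-0.006,-0.0027,-0.0015,0],
    [0,-0.016,-0.007,-0.0015,0],
    [0,-0.026,-0.0115,-0.0015,0],
    [0,-0.036,-0.016,-0.0015,0],
    [0,-0.046,-0.0205,-0.0015,0],
    [0,-0.056,-0.025,-0.0015,0],
    [0,-0.066,-0.0293,-0.0015,0],
    [0,-0.072,-0.032,-0.0015,0]
  ]
}}

```text
clock: 36.45
tcp_pos: [0.4288, 0.3681, 0.0853]
tcp_rot: [-3.072, -0.649, -0.006]
ft_force: [5.1, 2.1, 5.9]
gripper_width: 0.0
```

>>> {"op": "send_rows", "data": {
  "rows": [
    [0,-0.006,-0.0027,0,0],
    [0,-0.0107,-0.0047,0,0],
    [0,-0.0107,-0.0047,0,0],
    [0,-0.0085,-0.0038,0,0],
    [0,-0.0085,-0.0038,0.01,0],
    [0,-0.0085,-0.0038,0.05,0],
    [50,-0.0085,-0.0038,0.1,0],
    [100,-0.0085,-0.0038,0.1,0]
  ]
}}

```text
clock: 37.45
tcp_pos: [0.4206, 0.3646, 0.1878]
tcp_rot: [-3.072, -0.649, -0.009]
ft_force: [-0.4, -0.9, -0.6]
gripper_width: 0.0164
```

```bash
python3 - <<'E'
from h import *
s=st();print(blk(s['tcp_pos']));d=cam('wrist');lane(d,.09)
E
```

```text
t 37.45 tcp [0.4206 0.3646 0.1878] yaw 23.87 tilt [0.0051 0.0033] w 0.0164 F [-0.4 -0.9 -0.6] q [ 0.58  0.45  1.54 -0.    1.15  1.73]
(np.float64(-0.0346), np.float64(0.0918))
lane edges bx [(-0.049, 19, 58), (-0.048, 23, 80), (-0.047, 58, 98), (-0.004, 113, 66), (-0.003, 103, 19), (-0.002, 66, 1), (0.007, 3, 59), (0.008, 12, 105), (0.009, 59, 111), (0.11, 99, 34), (0.111, 68, 18)]
lane edges bx [(-0.049, 16, 55), (-0.048, 27, 88), (-0.004, 110, 60), (-0.003, 101, 21), (-0.002, 60, 1), (0.007, 1, 61), (0.008, 12, 107), (0.009, 61, 112), (0.109, 96, 60), (0.11, 100, 25), (0.111, 60, 15)]
```

>>> {"op": "send_rows", "data": {
  "rows": [
    [100,-0.046,-0.0215,0,0],
    [100,-0.092,-0.043,0,0],
    [100,-0.092,-0.043,0,0],
    [100,-0.092,-0.043,0,0]
  ],
  "grip_force": 60
}}

```text
clock: 38.0
tcp_pos: [0.3278, 0.3209, 0.1835]
tcp_rot: [3.073, 0.65, -0.001]
ft_force: [-0.0, -0.6, -0.5]
gripper_width: 0.0597
```

```bash
python3 - <<'E'
from h import *
s=st();print(blk(s['tcp_pos']));d=cam('wrist');lane(d,.09);asc(d['color'],0,260,60,460,5,9)
E
```

```text
t 38.0 tcp [0.3278 0.3209 0.1835] yaw 23.87 tilt [-0.0007 -0.0007] w 0.0597 F [-0.  -0.6 -0.5] q [ 0.61  0.3   1.8  -0.    1.05  1.76]
(np.float64(-0.1372), np.float64(0.0895))
lane edges bx [(-0.049, 0, 47), (-0.048, 10, 86), (-0.047, 47, 100), (-0.004, 106, 44), (-0.003, 105, 9), (-0.002, 44, 2), (0.007, 3, 69), (0.008, 4, 107), (0.009, 69, 110), (0.026, 107, -1), (0.027, 110, -1)]
lane edges bx [(-0.049, 0, 50), (-0.048, 17, 91), (-0.047, 50, 99), (-0.004, 106, 41), (-0.003, 104, 5), (-0.002, 41, 2), (0.007, 6, 75), (0.008, 6, 105), (0.009, 75, 113), (0.026, 100, -1), (0.027, 97, -1)]
  0 WWWWWWWWooWWWWWWWWWWWWWWWWoooooooooooooooooooooooooooooooooooooooooooorooooooooo
  9 WWWWWWWWWooWWWWWWWWWWWWWWWoooooooooooooooooooooooooooooooooooooooooooorooooooooo
 18 WWWWWWWoooogWWWWWWWWWWWWWWoooroooooooooooooooooooooooooooooooooooooooorooooooooo
 27 WWWWooooogWWWWWWWWWWWWWWWWooorWWWWWWWWWWWWWWWWWoooooooooooooooooooooorrooooooooo
 36 oooooogWWWWWWWWWWWWWWWWWWWooorWWWWWWWWWWWWWWWWWooooooooooooooooooooooroooooooooo
 45 ooogWWWWWWWWWWWWWWWWWWWWWWooorWWWoooooooooooWWWooooooooooooooooooooooroooooo
[... 1259 characters left out ...]
WWWWWWWWWWWWWWWWWWWW
189 WWWWWWgWWWWWWWWWWWWWWWWWWgg------------------------------ggWWWWWWWWWWWWWWWWWWWWW
198 WWWWWWgWWWWWWWWWWWWWWWWWWgg------------------------------ggWWWWWWWWWWWWWWWWWWWWW
207 WgWWWWgWWWWWWWWWWWWWWWWWWWWg--------------------ggg----ggggWWWWWWWWWWWWWWWWWWWWW
216 W-WWWWWWWWWWWWWWWWWWWWWWWWWgg---g---------------gggg---ggggWWWWWWWWWWWWWWWWWWWWW
225 WgWWWWWWWWWWWWWWWWWWWWWWWgg--gggWWWg--gggggggg-g--------ggWWWWWWWWWWWWWWWWWWWWWW
234 g-..................gW------.gWWWoooor-ggggggggg-.------g-..................gWWW
243 ..................rr.------..ggoooooooo-ggWWgWgg-..------.rr...................g
252 .................rr..--------roooooooorr---------..........rr...................
```

Fingers are still opening. That was probably how the second plate got tipped, so I'll wait for full opening before descending.

>>> {"op": "send_rows", "data": {
  "rows": [
    [100,0,0,0,0],
    [100,0,0,0,0],
    [100,0,0,0,0],
    [100,0,0,-0.05,0],
    [100,0,0,-0.1,0],
    [100,0,0,-0.117,0],
    [100,0,0,-0.117,0],
    [100,0,0,-0.117,0]
  ]
}}

```text
clock: 39.05
tcp_pos: [0.3286, 0.3214, 0.0678]
tcp_rot: [-3.073, -0.649, -0.002]
ft_force: [-0.2, 0.4, -0.3]
gripper_width: 0.0915
```

```bash
python3 - <<'E'
from h import *
s=st();print(blk(s['tcp_pos']));d=cam('wrist');asc(d['color'],0,150,60,460,5,9)
E
```

```text
t 39.05 tcp [0.3286 0.3214 0.0678] yaw 23.85 tilt [0.0013 0.0008] w 0.0915 F [-0.2  0.4 -0.3] q [ 0.61  0.48  1.93 -0.    0.74  1.76]
(np.float64(-0.1363), np.float64(0.0896))
  0 gggggggWWgggWWgooooorroWWWgoooooooooooooooooooooogWWWgoorooooooooooooooooooooooo
  9 ggggWggggWWWWWWooooooroWWWgoooooooooooooooooooooogWWWooorooooooooooooooooooooooo
 18 ggggggWWWWWWWWWooooooroWWWWoooooooooooooooooooooogWWWooorooooooooooooooooooooooo
 27 WWggggWWWWWWWWWoooooorrWWWWoooooooooooooooooooooogWWWooorooooooooooooooooooooooo
 36 WWWWWWWggWWWWWWgooooorrWWWWoooooooooooooooooooooogWWWooorooooooooooooooooooooooo
 45 WgWWWWWWWWWWWWWWooooorrWWWWoooooooooooooooooooooogWWWooorooooooooooooooooooooooo
 54 WWWWWWWWWWWWWWWWooooorroWWWgoooooooooooooooooooooWWWWoorrooooooooooooooooooooooo
 63 WWWWWWWWWWWWWWWWooooooroWWWgoooooooooooooooooooooWWWWooroooooooooooooooooooooooo
 72 WWWWWWWWWWWWWWWWooooooroWWWgoooooooooooooooooooooWWWWooroooooooooooooooooooooooo
 81 WWWWWWWWWWWWWWWWooooooroWWWgoooooooooooooooooooooWWWWooroooooooooooooooooooooooo
 90 WWWWWWWWWWWWWWWWWoooooroWWWWWWWWWWWWWWWWWWWWWWWWWWWWWooroooooooooooooooooooooooo
 99 WWWWWWWWWWWWWWWWWoooooroWWWWWWWWWWWWWWWWWWWWWWWWWWWWoooroooooooooooooooooooooooo
108 WWWWWWWWWWWWWWWWWooooorrWWWWWWWWWWWWWWWWWWWWWWWWWWWWoooroooooooooooooooooooooooo
117 WWWWWWWWWWWWWWWWWooooorrWWWWWWWWWWWWWWWWWWWWWWWWWWWWoooroooooooooooooooooooooooo
126 WWWWWWWWWWWWWWWWWooooooroWWWWWWWWWWWWWWWWWWWWWWWWWWWoooroooooooooooooooooooooooo
135 WWWWWWWWWWWWWWWWWWooooo-oWWWWWWWWWWWWWWWWWWWWWWWWWWWoorooooooooooooooooooooooooo
144 WWWWWWWWWWWWWWWWWWooooo-oWWWWWWWWWWWWWWWWWWWWWWWWWWWoorooooooooooooooooooooooooo
```

Plate is still flat in place. Closing and lifting.

>>> {"op": "send_rows", "data": {
  "rows": [
    [50,0,0,0,0],
    [50,0,0,0,0],
    [50,0,0,0,0],
    [50,0,0,0,0],
    [50,0,0,0,0],
    [50,0,0,0.012,0],
    [50,0,0,0.03,0],
    [50,0,0,0.05,0]
  ],
  "grip_force": 60
}}

```text
clock: 40.1
tcp_pos: [0.3276, 0.3207, 0.1178]
tcp_rot: [3.073, 0.649, -0.002]
ft_force: [-0.1, 1.1, -1.9]
gripper_width: 0.0639
```

>>> {"op": "send_rows", "data": {
  "rows": [
    [50,0.003,-0.012,0.04,0],
    [50,0.007,-0.03,0.08,-2],
    [50,0.013,-0.055,0.12,-5],
    [50,0.02,-0.085,0.16,-8],
    [50,0.028,-0.12,0.182,-12],
    [50,0.037,-0.155,0.182,-16],
    [50,0.045,-0.19,0.182,-20],
    [50,0.053,-0.225,0.182,-24]
  ]
}}

```text
clock: 41.1
tcp_pos: [0.3805, 0.0948, 0.2995]
tcp_rot: [3.141, -0.008, -0.0]
ft_force: [-0.7, -0.1, -2.4]
gripper_width: 0.0636
```

```bash
python3 - <<'E'
from h import *
st()
E
```

```text
t 41.1 tcp [0.3805 0.0948 0.2995] yaw -0.27 tilt [-0.0001 -0.0001] w 0.0636 F [-0.7 -0.1 -2.4] q [ 0.05  0.05  1.76 -0.    1.33  1.62]
```

>>> {"op": "send_rows", "data": {
  "rows": [
    [50,0.015,-0.036,0,-4],
    [50,0.03,-0.072,0,-8],
    [50,0.045,-0.108,0,-12],
    [50,0.06,-0.144,0,-16],
    [50,0.076,-0.18,0,-20],
    [50,0.092,-0.22,0,-23.3],
    [50,0.109,-0.26,0,-23.3],
    [50,0.1213,-0.289,0,-23.3]
  ]
}}

```text
clock: 42.1
tcp_pos: [0.5022, -0.1946, 0.2991]
tcp_rot: [3.076, -0.64, -0.002]
ft_force: [-0.4, 0.6, -0.6]
gripper_width: 0.0635
```

```bash
python3 - <<'E'
from h import *
s=st();d=cam('wrist');q=cam('scene');M=R.from_rotvec(s['tcp_rot']).as_matrix();x=M[:2,0]
tip=np.array([.593,-.234,.2296]);v=tip[:2]-s['tcp_pos'][:2];print('tip ahead',v@x,'lat',v@[-x[1],x[0]],'tip px',proj(d,tip))
asc(d['color'],0,140,100,430,5,5)
G=s['tcp_pos']+M@[0,0,.006]
for dr in (-4,0,4,8,12):
  a=np.radians(dr);print(dr,[proj(q,G+np.array([*(x*L*np.cos(a)),-L*np.sin(a)])).round(1).tolist() for L in(.088,.134,.144)],[proj(d,G+np.array([*(x*L*np.cos(a)),-L*np.sin(a)])).round(1).tolist() for L in(.088,.134,.144)])
p=proj(q,G+np.array([*(x*.12),0])).astype(int);print(p);asc(q['color'],p[1]-20,p[1]+22,p[0]-35,p[0]+35,1,1)
E
```

```text
t 42.1 tcp [ 0.5022 -0.1946  0.2991] yaw -23.5 tilt [-0.001   0.0002] w 0.0635 F [-0.4  0.6 -0.6] q [-0.51  0.34  1.4  -0.    1.41  1.47]
tip ahead 0.0990187142582731 lat 4.510078764038842e-05 tip px [252.31494609  78.05619231]
  0 ...--.--WWWWWg.WWWWWWWWWWWWWW--gWWWWWWWWWWWWWWWWW---WWWWWWWWg--g-.
  5 .-.-..-gWWWWWW-WWWWWWWWWWWWWW--gWWWWWWWWWWWWWWWW---ggggggggg-----g
 10 ----.--gWWWWWWWgWWWgWWWWWWWWW--gWWWWWWWWWWWWWWWg------------.---WW
 15 ---..-gWWWWWWWWWWWWWWWWWWWWWW--gWWWWWWWWWWWWWWg-------------.--WWW
 20 ....-gWWWWWWWWWWWWWgWWWWWWWWW--gWWWWWWWWWWWWWW--------------.--WWW
 25 ---gWWWWWWWWWWWWWWW-WWWWWWWWW--gWWWWWWWWWWWWW--------------g---WWW
 30 gWWggWWWWWWWWWWWWWW-gWWWWWWWW--gWWWWWWWWWWWWg-------------WW---Wg-
 35 WgggWWWWWWWWWWWWWWW--WWWggWgg--gWWWWWWWWWWWWg-----------gWWW------
 40 WWWWWWWWWWWWWWWWWWW-.-ggggggg--ggggggggggWWWg----------ggggg------
 45 WWWWWWWWWWWWWWWWWWWg--WWWWWWW--gWWWWWWWWWWWWWgggggggggWWgggg---ggg
 50 WWWWWWWWWWWWWWWWWWWgWWWWWWWWW--gWWWWWWWWWWWWWggggggWWWWWWWgg---ggg
 55 gWWWWWWWWWWWWWWWWWWgWWWWWWWWW--gWgWWWWWWWWWWWWWWWWWWWWWWWWWW--gWWW
 60 -gWWWWWWWWWWWWWW
[... 4069 characters left out ...]
ggWWWWWWWWWWWWWWWWWWWWWWW
193 --gggggWWg---ggWWWWWWWWWWWWWWWWWWWWWWWWgg---ggWWWWWWWWWWWWWWWWWWWWWWWg
194 ----ggggggg-ggWWWWWWWWWWWWWWWWWWWWWWWWgg---ggWWWWWWWWWWWWWWWWWWWWggggg
195 -----ggg-g-gggWWWWWWWWWWWWWWWWWWWWWWWWgg---gWWWWWWWWWWWWWWWWWWWWgggggg
196 .----------gggggWWWWWWWWWWWWWWWWWWWWWgg---gWWWWWggWWWWWWWWWWWWgggg----
197 ...--------g--ggWWWWWWWWWWWWWWWWWWWWWg---ggWWWWWgggWWWWWWWWWWgggg-----
198 --....---------gWWWWWWWWWWWWWWWWWWWWgg---ggggggggggWWWWWWWWWggg-------
199 g------..------ggWWWWWWWWWWWWWWWWWWgg----gggggg--ggWWWWWWWWggg--------
200 gg--------.-----ggggWWWWWWWWWWWWWWgg-------------ggWWWWWWgggg---------
201 Wg-ggggg-----..----ggggWWWWWWWWWWWg--------------ggWWWWWggg-----------
```

Aligned: tip seen at (250,78), predicted (252,78), inside the slot. Lowering as before.

>>> {"op": "send_rows", "data": {
  "rows": [
    [50,0,0,-0.015,0],
    [50,0,0,-0.03,0],
    [50,0,0,-0.045,0],
    [50,0,0,-0.055,0],
    [50,0,0,-0.065,0],
    [50,0.002,-0.001,-0.075,0],
    [50,0.005,-0.002,-0.085,0],
    [50,0.005,-0.002,-0.09,0]
  ]
}}

```text
clock: 43.2
tcp_pos: [0.5086, -0.1957, 0.2092]
tcp_rot: [3.075, -0.638, 0.005]
ft_force: [2.9, -1.5, 2.7]
gripper_width: 0.064
```

```bash
python3 - <<'E'
from h import *
s=st();d=cam('wrist');asc(d['color'],0,180,100,430,5,6)
tip=np.array([.593,-.234,.2296]);print(proj(d,tip))
E
```

```text
t 43.2 tcp [ 0.5086 -0.1957  0.2092] yaw -23.45 tilt [ 0.0032 -0.0016] w 0.064 F [ 2.9 -1.5  2.7] q [-0.51  0.41  1.54  0.    1.19  1.47]
  0 WWWWWWWWWWWWWWWWgWWWWWWWWWWW----gWWWWWWWWWWWWWWWWWg-----.-.-......
  6 WgWWWWWWWWWWWWWWgWWWWWWWWWWW----gWWWWWWWWWWWWWWWWg---------.......
 12 gWWWWWWWWWWWWWWWWgWWWWWWWWWW----gWWWWWWWWWWWWWWWg----------...-..-
 18 WWWWWWWWWWWWWWWWW.WWWWWWWWWg----gWWWWWWWWWWWWWWg------------.---gW
 24 WWWWWWWWWWWWWWWWW--ggggggggg----gggggggggggWWWW----------------ggg
 30 WWWWWWWWWWWWWWWWW-.-WWWWWWWW----gWWWWWWWWWgWWWWggggggggggggggggggg
 36 WWWWWWWWWWWWWWWWWg-gWWWWWWWW----WWWWWWWWWWgWWWWgggggggggggggWWWWWW
 42 WWWWWWWWWWWWWWWWWgWWWWWWWWWW----WWgWWWWWWWgWWWWWWWgWWWgWWWWWWWWWWg
 48 WWWWWWWWWWWWWWWWWgWWWWWWWWWW----gggggWWWWWgWWWWWWWWWWWWWWWWWWWWWWW
 54 WWWWWWWWWWWWWWWWWgWWWWWWWWWW----gWWggWWWWWgWWWWWWWWWWggWWWWWWWWWWW
 60 WWWWWWWWWWWWWWWWWWWWWWWWWWWW----WWggWWWWWWgWWWWWWWWWWgWWWWWWWWWWWW
 66 WWWWWWWWWWWWWWWWWWWWWWWWWWWWW--WWWgWWWWgWWgWWWWWWWWWWgWWWWWWWWWWWW
 72 WWWWWWWWWWWWWWWWWWWWWWWWWWWWWWWWWWWWWWWWWWWWWWWWWWWWWgWWWWWWWWWWWW
 78 WWWWWWWWWWWWWWWWWWgWWWWWWWWWWWWWWWW
[... 495 characters left out ...]
WWWWWWWWWWWWWWWWWWWWWWWWWWWWWWWWW
126 -gWWWWWWWWWWWWWWWWWWWWWWWWWWWWWWWWWWWWWWWWWWWWWWWWWWWWWWWWWWWWWWWW
132 -gWWWWWWWWWWWWWWWWWWWWWWWWWWWWWWWWWWWWWWWWWWWWWWWWWWWWWWWWWWWWWWWW
138 -ggWWWWWWWWWWWWWWWWWWWWWWWWWWWWWWWWWWWWWWWWWW-ggggWWWWWWWWWWWWWWWW
144 --gWWWWWWWWWWWWWWWWWWWWWWWWWWWWWWWWWWWWWWWWWW-gggggWWWWWWWWWWWWWWW
150 -gWWWWWWWWWWWWWWWWWWWggggggWWWWWWWWWWWWWWWWWW-gggggWWWWWWWWWWWWWWW
156 WWWWWWWWWWWWWWWWWWWWggggggggWWWWWWWWWWWWWWWWW-gggggWWWWWWWWWWWWWWW
162 WWWWWWWWWWWWWWWWWWWWggggggggggggggggWgWgWWWWg-gggggWWWWWWWWWWWWWWW
168 WWWWWWWWWWWWWWWWWWWggggggggggggggggggggggggg--gggggWWWWWWWWWWWWWWW
174 WWWWWWWWWWWWWWWWWWWgggggggggggggg-gggggggggg--gggggWWWWWWWWWWWWWWW
[256.91948979  61.7733746 ]
```

>>> {"op": "send_rows", "data": {
  "rows": [
    [50,0.002,-0.001,-0.01,0],
    [50,0.005,-0.002,-0.02,0],
    [50,0.009,-0.004,-0.03,0],
    [50,0.014,-0.006,-0.04,0],
    [50,0.019,-0.0085,-0.05,0],
    [50,0.025,-0.011,-0.058,0],
    [50,0.025,-0.011,-0.058,0]
  ]
}}

```text
clock: 44.12
tcp_pos: [0.5326, -0.2063, 0.1504]
tcp_rot: [3.076, -0.638, -0.001]
ft_force: [-1.2, -0.8, 2.6]
gripper_width: 0.0641
```

```bash
python3 - <<'E'
from h import *
s=st();d=cam('wrist');asc(d['color'],0,180,100,430,5,6)
E
```

```text
t 44.12 tcp [ 0.5326 -0.2063  0.1504] yaw -23.45 tilt [-0.0004  0.    ] w 0.0641 F [-1.2 -0.8  2.6] q [-0.5   0.52  1.54 -0.    1.09  1.48]
  0 WWWWWW-...gWWWWWWWWWWWWWW---------WWWWWWWWWWWWWWWWWWggWWWWWWW-----
  6 WWWWWWg-...gWWWWWWWWWWWWW---------WWWWWWWWWWWWWWWWWW-WWWWWWWg-----
 12 WWWWWWW-....gWWWWWWWWWWWW---------WWWWWWWWWWWWWWWWWW-WWWWWWW------
 18 WWWWWWW--....gWWWWWWWWWWW---------WWWWWWWWWWWWWWWWWggWWWWWWg------
 24 WWWWWWWggg....gWWWWWWWWWW---------WWWWWWWWWWWWWWWWW-WWWWWWW-------
 30 WWWWWWWW-WW-...gWWWgggggg---------ggggggggggggggggg-WWWWWWW-------
 36 WWWWWWWWgWWW-...-WWWggggg---------ggggggggggggggggggWWWWWWg-------
 42 WWWWWWWWW-WWWg...WWWWWWWW---------WWWWWWWWWWWWWggg-WWWWWWWgggggWWW
 48 WWWWWWWWW-WWWWW--WWWWWWWW--------gWWWWWWWWWWWWWWWW-WWWWWWWggggWWWW
 54 WWWWWWWWWggWWWWWWWWWWWWWW--------gWgWWWWWWWWWWWWWggWWWWWWWgggWWWWW
 60 WWWWWWWWWW-WWWWWWWWWWWWWW---------ggggWWWWWWWWWWWgWWWWWWWWWWWWWWWW
 66 WWWWWWWWWW-WWWWWWWWWWWWWW--------gWWWgWWWWWWWWWWW-WWWWWWWWWWWWWWWW
 72 WWWWWWWWWWggWWWWWWWWWWWWW--------gWWWWWWWWWWWWWWWgWWWWWWWWgWWWWWWW
 78 WWWWWWWWWWW-WWWWWWWWWWWWW--------
[... 469 characters left out ...]
WWWWWWWWWWWWWWWWWWWW---------WWWWWWWWWWWWWWWWWWWWWWWWWWWWWWWW
126 WWWWWWWWWWWWWWWWWWWWWWWWW---------gWWWWWWWWWWWWWWWWWWWWWWWWWWWWWWW
132 WWWWWWWWWWWWWWWWWWWWWWWWW---------WWWWWWWWWWWWWWWWWWWWWWWWWWWWWWWW
138 WWWWWWWWWWWWWWWWWWWWWWWWW--------gWWWWWWWWWWWWWWWWWWWWWWWWWWWWWWWW
144 WWWWWWWWWWWWWWWWWWWWWWWWW--------WWWWWWWWWWWWWWWWWWWWWWWWWWWWWWWWW
150 WWWWWWWWWWWWWWWWWWWWWWWWWW-------WWWWWWWWWWWWWWWWWWWWWWWWWWWWWWWWW
156 WWWWWWWWWWWWWWWWgWggWWWWWWW----gWWWWWWWWWWWWWWWWWWgggggWWWWWWWWWWW
162 WWWWWWWWWWWWWWWg------gggWWWWWWWWWWWWWWWWWWWWWWWWgggggWWWWWWWWWWWW
168 WWWWWWWWWWWWWWgg---------gggWWWWWWgWWWWWWWWWWWWWWgggggWWWWWWWWWWWW
174 WWWWWWWWWWWWWWg--------------g--g-gggggggWgWWWWgggggggWWWWWWWWWWWW
```

Hooked as with the first. Release, wait, retreat.

>>> {"op": "send_rows", "data": {
  "rows": [
    [80,0,0,0,0],
    [100,0,0,0,0],
    [100,0,0,0,0],
    [100,0,0,0,0],
    [100,0,0,0,0],
    [100,0,0,0,0],
    [100,0,0,0,0],
    [100,0,0,0,0]
  ]
}}

```text
clock: 45.18
tcp_pos: [0.5322, -0.206, 0.1511]
tcp_rot: [3.076, -0.638, -0.0]
ft_force: [0.1, -1.1, 0.7]
gripper_width: 0.092
```

>>> {"op": "send_rows", "data": {
  "rows": [
    [100,-0.025,0.011,0,0],
    [100,-0.07,0.031,0,0],
    [100,-0.1,0.044,0,0],
    [100,-0.1,0.044,0.06,0],
    [100,-0.1,0.044,0.12,0],
    [100,-0.1,0.06,0.15,0],
    [0,-0.1,0.1,0.15,6],
    [0,-0.1,0.15,0.15,12]
  ]
}}

```text
clock: 46.18
tcp_pos: [0.4323, -0.0555, 0.3016]
tcp_rot: [3.126, -0.311, 0.002]
ft_force: [0.2, -0.3, -0.3]
gripper_width: 0.0764
```

```bash
python3 - <<'E'
from h import *
s=st();q=cam('scene');save(q,'s30.png');asc(q['color'],160,262,60,178,1,2)
t=cam('top');save(t,'t30.png')
u,v=283,183
# lever: dark ball in scene and top
for d,b in ((q,(205,205,235,250)),(t,(262,98,292,140))):
  g=d['color'][b[1]:b[3],b[0]:b[2]].mean(2);m=(g<45).astype(np.uint8);n,l,ss,c=cv2.connectedComponentsWithStats(m)
  for i in range(1,n):
    if ss[i,4]>8: print(ss[i]+[b[0],b[1],0,0,0],c[i]+b[:2])
E
```

```text
t 46.17 tcp [ 0.4323 -0.0555  0.3016] yaw -11.36 tilt [ 0.0014 -0.0005] w 0.0764 F [ 0.2 -0.3 -0.3] q [-0.3   0.14  1.66 -0.    1.35  1.47]
160 g------------------------ggWWWWWWWWWWWWWWWWWWWWWWWWWWWWWWWWWWWWWWWWWWWWWWWWWWWWWWWWWWWWWWWWWWWWWWWWWWWWWWWWWWWWWWWWWWW
162 ------------------------ggWWWWWWWWWWWWWWWWWWWWWWWWWWWWWWWWWWWWWWWWWWWWWWWWWWWWWWWWWWWWWWWWWWWWWWWWWWWWWWWWWWWWWWWWWWWW
164 --g--------------------gggWWWWWWWWWWWWWWWWWWWWWWWWWWWWWWWWWWWWWWWWWWWWWWWWWWWWWWWWWWWWWWWWWWWWWWWWWWWWWWWWWWWWWWWWWWWW
166 ggg-------------------ggWWWWWWWWWWWWWWWWWWWWWWWWWWWWWWWWWWWWWWWWWWWWWWWWWWWWWWWWWWWWWWWWWWWWWWWWWWWWWWWWWWWWWWWWWWWWWW
168 ggggg---------------gggWWWWWWWWWWWWWWWWWWWWWWWWWWWWWWWWWWWWWWWWWWWWWWWWWWWWWWWWWWWWWWWWWWWWWWWWWWWWWWWWWWWWWWWWWWWWWWW
170 ggggg--------------ggWWWWWWWWWWWWWWWWWWWWWWWWWWWWWWWWWWWWWWWWWWWWWWWWWWWWWWWWWWWWWWWWWWWWWWWWWWWWWWWWWWWWWWWWWWWWWWWWW
172 --gggg------------ggWWWWWWWWWWWWWWWWWWWWWWWWWWWWWWWWWWWWWWWWWWWWWWWWWWWWWWWWWWWWWWWWWWWWWWWWWWWWWWWWWWWWWWWWWWWWWWWWWW
174 ----gg-----------ggWWWWWWWWWWWWWWWWWWWWWWWWWWWWWWWWWWWWWWWWWWWWWWWWWWWWWWWWWWWWWWWWWWWWWWWWWWWW
[... 4712 characters left out ...]
WWWWWWWWWWWWWWWWWWWWWWWWWWWWWWWWWWWggggggggWWWWWWWWWWWWWWWWWWWWWWWWWWWWWggggggggggWWWWWWWWg-..-WWWWWWggggWWW
254 WWWWWWWWWWWWWWWWWWWWWWWWWWWWWWWWWWWWWWWWWWWWWWWWWWWgggggggWWWWWWWWWWWWWWWWWWWWWWWWWWWWWWWggggggWWWWWW-..-gWWWgggggWWWW
256 WWWWWWWWWWWWWWWWWWWWWWWWWWWWWWWWWWWWWWWWWWWWWWWWWWWWWWWggggggggWWWWWWWWWWWWWWWWWWWWWWWWWWWWWWWWgggggg--.-gWWggggWWWWWW
258 WWWWWWWWWWWWWWWWWWWWWWWWWWWWWWWWWWWWWWWWWWWWWWWWWWWWWWWWWWWWggggggggWWWWWWWWWWWWWWWWWWWWWWWWWWWWWWWWWWgggggggWWWWWWWWW
260 WWWWWWWWWWWWWWWWWWWWWWWWWWWWWWWWWWWWWWWWWWWWWWWWWWWWWWWWWWWWWWWWWWggggggggWWWWWWWWWWWWWWWWWWWWWWWWWWWWWWggggWWWWWWWWWW
[216 216   8   7  43] [219.55813953 218.88372093]
[275 119   6   8  42] [277.71428571 122.14285714]
```

All three hang side by side on their own arms. Now I'll locate the lever.

```bash
python3 - <<'E'
from h import *
q=cam('scene');t=cam('top')
print('ball',tri(q,(219.56,218.88),t,(277.71,122.14)))
hsv=cv2.cvtColor(t['color'],cv2.COLOR_RGB2HSV)
g=t['color'][92:150,250:305].mean(2)
m=((t['color'].mean(2)>165)).astype(np.uint8);m[:92]=0;m[150:]=0;m[:,:250]=0;m[:,305:]=0
print(np.percentile(g,[10,50,90]))
n,l,ss,c=cv2.connectedComponentsWithStats(m)
i=1+np.argmax(ss[1:,4]);r=cv2.minAreaRect(np.argwhere(l==i)[:,::-1].astype(np.float32));print(ss[i],r)
for p in cv2.boxPoints(r): print(p.round(1),onz(t,*p,.085).round(4))
asc(t['color'],94,148,252,304,1,1)
E
```

```text
ball (array([0.65270226, 0.00505229, 0.16785024]), np.float64(0.00019684226849271352))
[ 91.33333333 139.         148.33333333]Traceback (most recent call last):
  File "<stdin>", line 9, in <module>
    return _wrapfunc(a, 'argmax', axis=axis, out=out, **kwds)
    return bound(*args, **kwds)
ValueError: attempt to get argmax of an empty sequence
```

Lever tip is at (0.653, 0.005, 0.168), with 0.2 mm ray gap. Approaching from the robot side with closed fingers.

>>> {"op": "send_rows", "data": {
  "rows": [
    [0,0.05,0.02,0,6],
    [0,0.1,0.04,0,11.4],
    [0,0.158,0.0605,0,11.4],
    [0,0.158,0.0605,0,11.4],
    [0,0.158,0.0605,0,11.4],
    [0,0.158,0.0605,-0.06,11.4],
    [0,0.158,0.0605,-0.12,11.4],
    [0,0.158,0.0605,-0.142,11.4]
  ],
  "grip_force": 20
}}

```text
clock: 47.38
tcp_pos: [0.5873, 0.0033, 0.1565]
tcp_rot: [-3.141, 0.004, 0.008]
ft_force: [-0.2, -0.5, -0.1]
gripper_width: 0.0006
```

>>> {"op": "send_rows", "data": {
  "rows": [
    [0,0.02,0,0,0],
    [0,0.035,0,0,0],
    [0,0.05,0,0,0],
    [0,0.065,0,0,0],
    [0,0.08,0,0,0],
    [0,0.095,0,0,0],
    [0,0.095,0,0,0]
  ]
}}

```text
clock: 48.25
tcp_pos: [0.6849, 0.0031, 0.1602]
tcp_rot: [3.141, -0.004, 0.001]
ft_force: [-0.3, -0.4, 1.8]
gripper_width: 0.0
```

```bash
python3 - <<'E'
from h import *
s=st();q=cam('scene');asc(q['color'],200,262,196,245,1,1)
E
```

```text
t 48.25 tcp [0.6849 0.0031 0.1602] yaw -0.14 tilt [ 0.0009 -0.0004] w 0.0 F [-0.3 -0.4  1.8] q [-0.11  0.71  1.15 -0.    1.28  1.47]
200 -ggWWWgg-------...........-------g---------------
201 .-ggWWgg-------------------------g----------.....
202 ..----------------------------------------.......
203 ...............--------------------------........
204 ...............----------------------............
205 ............r..---------------------.............
206 ...-----rrrrrr.---------------------.............
207 ...-----rrrrrrr---------------------.............
208 ....----rrrrrrr---------------------.............
209 ...............---------------------.............
210 .....-----.....---------------------.............
211 ................--------------------.............
212 ................--------------------.............
213 .................................................
214 ......--.....rrrrrrr.rr..........................
215 ....--gg---.rrrrrrrrrrrrrrrrrrrrrrr..............
216 .----ggggg--rrrrrrrrrrrrrrrrrrrrrr-------........
217 -----ggggg-..rrrrrrrrrrrrrrrrrr.----gggg--...
[... 1680 characters left out ...]
49 --ggWWgggggggg----------...---gggggggg-...-gWWWWW
250 --ggggggggggggg--------------ggWWWWWWg-...-gWWWWW
251 ---gggggWWWggggggggg------gggWWWWWWWWWg...-gWWWWW
252 ------gWWWWWWWWWWWgggggggggWWWWWWWWWWWg...-gWWWWW
253 -----ggWWWWWWWWWWWWWWWWgggWWWWWWWWWWWWg...-gggWWW
254 -----ggWWWWWWWWWWWWWWWWWWWWWWWWWWWWWWW-...--ggWWW
255 -----gWWWWWWWWWWWWWWWWWWWWWWWWWWWWWWWW-...--ggWWW
256 -----gWWWWWWWWWWWWWWWWWWWWWWWWWWWWWWWg-...---gggg
257 -----ggWWWWWWWWWWWWWWWWWWWWWWWWWWWWWWg-...---gggg
258 ------gggggWgWWWWWWWWWWWWWWWWWWWWWWWWg-...---gggg
259 -------gggggggggggggggggggggWWWWWWWWgg-...----ggg
260 --------ggggggggggggggggggggggggggggg-....---gggg
261 --------gggggggggg-ggggggggggggggggg--....---gggg
```

>>> {"op": "send_rows", "data": {
  "rows": [
    [0,0.007,0,0,0],
    [0,0.014,0,0,0],
    [0,0.02,0,0,0],
    [0,0.02,0,0,0]
  ]
}}

```text
clock: 48.8
tcp_pos: [0.689, 0.0037, 0.1592]
tcp_rot: [3.14, -0.001, -0.066]
ft_force: [-65.4, -2.5, 31.7]
gripper_width: 0.0005
```

```bash
cat >> h.py <<'E'
def ball(q):
    b=(200,212,240,245);g=q['color'][b[1]:b[3],b[0]:b[2]].mean(2);m=(g<45).astype(np.uint8);n,l,ss,c=cv2.connectedComponentsWithStats(m)
    for i in range(1,n):
        if ss[i,4]>15: print(ss[i]+[b[0],b[1],0,0,0],c[i]+b[:2])
E
python3 - <<'E'
from h import *
s=st();q=cam('scene');ball(q);asc(q['color'],216,246,200,240,1,2)
for a in (.4,.5,.6,.7): p=[.686+.07*np.sin(a),.005,.1065+.07*np.cos(a)];print(a,proj(q,p))
E
```

```text
t 48.8 tcp [0.689  0.0037 0.1592] yaw -0.05 tilt [-0.0417 -0.0007] w 0.0005 F [-65.4  -2.5  31.7] q [-0.1   0.74  1.09 -0.01  1.35  1.47]
[200 212  40  29 397] [219.4559194  222.68765743]
216 .---....rrrrrrrrrr......................
218 gggggg--rrrrrrrrrrrrrrrrrrrr.--------...
220 ------......................-----ggg----
222 ------..........r..............------.--
224 WWWgg--......................----ggggggg
226 WWgg------------....--......---ggggggggg
228 ggg------------.....-------.--gggggggggg
230 -------gggggg-.......---------gggggggggg
232 ------ggWWWWW-........------ggWWWWWWWWgW
234 ------gWWWWWW-.............-gWWWWWWWWggW
236 -----gggWWWWg-.............-gWWWWWWWgggW
238 --gggg-ggggg--.............--gWWgggggggg
240 -ggWgg-gggg--..............------------g
242 -ggWgg-ggg--...............---------.--g
244 ggWgg--------..............---------..-g
0.4 [217.60029826 230.08958095]
0.5 [217.44106545 232.06483165]
0.6 [217.30200204 234.11879844]
0.7 [217.18476201 236.22882886]
```

The lever is against its stop (65 N measured at the wrist). Backing off now.

>>> {"op": "send_rows", "data": {
  "rows": [
    [0,-0.02,0,0,0],
    [0,-0.05,0,0,0],
    [0,-0.1,0,0,0],
    [0,-0.1,0,0.06,0],
    [0,-0.12,0,0.12,0],
    [0,-0.18,-0.03,0.15,0],
    [0,-0.24,-0.05,0.15,0],
    [0,-0.24,-0.05,0.15,0]
  ]
}}

```text
clock: 49.85
tcp_pos: [0.4618, -0.0463, 0.3102]
tcp_rot: [3.141, -0.004, 0.002]
ft_force: [0.4, 0.2, -0.8]
gripper_width: 0.0007
```

```bash
python3 - <<'E'
from h import *
import pickle
s=st();q=cam('scene');t=cam('top')
D=pickle.load(open('D0.pkl','rb'))
asc(q['color'],212,250,202,240,1,2)
c=[]
for d,b in ((q,(207,212,230,246)),(t,(262,98,292,140))):
  g=d['color'][b[1]:b[3],b[0]:b[2]].mean(2);m=(g<45).astype(np.uint8);n,l,ss,cc=cv2.connectedComponentsWithStats(m)
  for i in range(1,n):
    if ss[i,4]>8: print(ss[i]+[b[0],b[1],0,0,0],cc[i]+b[:2])
# what changed on bench in top vs. start
for nm,d in (('top',t),('scene',q)):
  df=cv2.blur(np.abs(d['color'].astype(int)-D[nm]['color']).sum(2).astype(np.float32),(3,3));m=(df>90).astype(np.uint8)
  n,l,ss,cc=cv2.connectedComponentsWithStats(m);print(nm,[ss[i].tolist() for i in range(1,n) if ss[i,4]>25])
E
```

```text
t 49.85 tcp [ 0.4618 -0.0463  0.3102] yaw -0.16 tilt [ 0.0013 -0.0009] w 0.0007 F [ 0.4  0.2 -0.8] q [-0.26  0.19  1.57 -0.    1.38  1.31]
212 ---------------------------gggggggWgWg
214 ----------------------------ggggggWWWW
216 --------------------------ggggggggWWWW
218 --------------------------ggggggggWWWW
220 --------------------------gggggggWWWWW
222 -------------------------ggggggggWWWWW
224 -------------gggggggg----ggggggggWWWWW
226 --------gggggggggggggggggggggggggWWWWW
228 ggg--gggggggg-----gggggggg--ggggWWWWWW
230 ggggggWWWWgg-......-gWWgg--ggggWWWWWWW
232 WWWgWWWWWWWg.......-ggggggWWWWWWWWWWWW
234 WWWWWWWWWWWg-......--ggggggWWWWWWWWWWW
236 WWWWWWWWWWWg--....-----g-ggWWWWWWWWggW
238 WWWWWWWWWWgg---....----g--gWWWWWWWgggW
240 WWWWWWWWWWgg---....----g-ggWWWWWWWg-gW
242 WWWWWWWWWWggg---.---ggg--gWWWWWWWW---W
244 WWWWWWWWWgg----..---ggg-ggWWWWWWWg---g
246 WWWWWWWWWg----....------gWWWWWWWWg-.-g
248 WWWWWWWWWg-............-gWWWWWWWW-..-g
[214 229   7   7  43] [217.         231.90697674]
[277 100   4   6  20] [278.5 102.5]
top [[275, 98, 8, 14, 86], [345, 117, 28, 20, 262], [274, 
[... 244 characters left out ...]
, [498, 288, 7, 6, 30], [297, 290, 9, 11, 59], [258, 296, 35, 12, 145], [499, 296, 7, 34, 168], [255, 305, 57, 57, 2073], [507, 329, 5, 14, 57], [285, 366, 10, 6, 33]]
scene [[167, 0, 126, 161, 8764], [146, 7, 16, 15, 112], [81, 33, 70, 51, 1322], [110, 83, 7, 10, 51], [96, 86, 14, 5, 40], [81, 97, 50, 22, 555], [222, 100, 11, 5, 34], [235, 107, 8, 7, 35], [94, 120, 7, 9, 44], [222, 138, 26, 15, 258], [229, 150, 57, 38, 994], [90, 155, 121, 35, 2320], [208, 163, 9, 10, 68], [187, 187, 43, 21, 287], [88, 192, 21, 31, 342], [310, 197, 33, 25, 288], [110, 200, 22, 31, 364], [289, 203, 26, 19, 265], [267, 207, 27, 22, 291], [135, 208, 23, 31, 362], [178, 211, 51, 25, 505], [139, 245, 17, 7, 55]]
```

```bash
python3 - <<'E'
from h import *
import pickle
q=cam('scene');t=cam('top');D=pickle.load(open('D0.pkl','rb'))
P0=np.array([.6527,.0051,.1679]);P1,e=tri(q,(217,231.9),t,(278.5,102.5));print(P1,e,'chord',np.linalg.norm(P1-P0),'angle',2*np.arcsin(np.linalg.norm(P1-P0)/.14))
for nm,d in (('top',t),('scene',q)):
  for lab,lo,hi in (('yellow',(26,130,60),(36,255,255)),('red',(0,180,60),(4,255,255)),('blue',(105,150,60),(125,255,255))):
    o=[]
    for im in (D[nm]['color'],d['color']):
      m=cv2.inRange(cv2.cvtColor(im,cv2.COLOR_RGB2HSV),lo,hi);y,x=np.where(m);o.append((x.mean().round(1),y.mean().round(1),len(x)))
    print(nm,lab,o)
# mug / salt: unchanged pixels?
for b,l in (((187,195,202,222),'salt s'),((203,188,236,220),'mug s')):
  a=D['scene']['color'][b[1]:b[3],b[0]:b[2]].astype(int);c=q['color'][b[1]:b[3],b[0]:b[2]].astype(int)
  best=min(((np.abs(cv2.warpAffine(c.astype(np.float32).mean(2),np.float32([[1,0,dx],[0,1,dy]]),(a.shape[1],a.shape[0]))[3:-3,3:-3]-a.mean(2)[3:-3,3:-3]).mean()),dx,dy) for dx in range(-2,3) for dy in range(-2,3));print(l,best)
E
```

```text
[0.71688898 0.00316041 0.16619779] 6.9274599733536995e-06 chord 0.0642408293663147 angle 0.953430351197689
top yellow [(np.float64(187.0), np.float64(256.2), 441), (np.float64(186.9), np.float64(256.3), 442)]
top red [(np.float64(102.4), np.float64(181.8), 334), (np.float64(102.3), np.float64(181.7), 317)]
top blue [(np.float64(282.2), np.float64(167.3), 215), (np.float64(nan), np.float64(nan), 0)]
scene yellow [(np.float64(305.8), np.float64(181.9), 268), (np.float64(305.8), np.float64(181.9), 267)]
scene red [(np.float64(384.8), np.float64(224.4), 322), (np.float64(384.7), np.float64(224.4), 330)]
scene blue [(np.float64(220.2), np.float64(226.8), 72), (np.float64(220.0), np.float64(226.4), 93)]
salt s (np.float64(22.47971806198201), 2, 2)
mug s (np.float64(12.334283185707086), 0, 0)<stdin>:9: RuntimeWarning: Mean of empty slice.
  ret = ret.dtype.type(ret / rcount)
```

```bash
python3 - <<'E'
from h import *
s=st();q=cam('scene');o=cv2.imread('pics/s30.png')[...,::-1].astype(int)
df=cv2.blur(np.abs(o-q['color']).sum(2).astype(np.float32),(3,3))[184:244,85:160];print('rack change',(df>60).sum(),df.max())
if (df>60).sum()<60: print(ctrl.finish_job())
E
```

```text
t 50.05 tcp [ 0.4659 -0.0456  0.3093] yaw -0.06 tilt [ 0.0015 -0.0002] w 0.0005 F [0.5 0.2 0.2] q [-0.26  0.19  1.57  0.    1.38  1.31]
rack change 105 129.11111
```

```bash
python3 - <<'E'
from h import *
q=cam('scene');o=cv2.imread('pics/s30.png')[...,::-1].astype(int)
df=cv2.blur(np.abs(o-q['color']).sum(2).astype(np.float32),(3,3));m=(df>60);m[:184]=0;m[244:]=0;m[:,:85]=0;m[:,160:]=0
n,l,ss,c=cv2.connectedComponentsWithStats(m.astype(np.uint8));print(ss[1:].tolist())
asc(q['color'],182,246,80,160,1,2)
E
```

```text
[[139, 235, 11, 6, 19], [153, 240, 1, 2, 2]]
182 WWWWWWWWWWWWWWWWWg---ggWWWWWWWWWWWWWWWWWWWWWWWWWWWWWWWWWWWWWWWWWWWWWgoooogWWWWWW
184 ggWWWggggWWWWWWgg--ggWWWWWWWWWWWWWWWWWWWWWWWWgg-ggWWWWWWWWWWWWWWWWWWgooooggWWWWW
186 ----g----ggggggg-ggWWWWWWWWWWWWWWWWWWWWWWWWWg---ggWWWWWWWWWWWWWWWWWWgooooogWWWWW
188 .---...---------gggggWWWWWWWWWWWWWWWWWWWWWg----gWWWWWWWWWWWWWWWWWWWWggooooggWWWW
190 --ggg---......------ggWWWWWWWWWWWWWWWWWWgg---gWWWWWWWWWWWWWWWWWWWWWWggooooggWWWW
192 .-gWWWWg--------------gggWWWgggggWWWWWgg---gWWWWWWWWWWWWWWWWWWWWWWWWWggrogggWWWW
194 ..gWWWWggggWWWggg---...----------ggggggg-ggWWWWWWWWWWWWWWWWWWWWWWWWgg---ggWWWWWW
196 ..-gWWWWgggggWWWWWWg-------...----------gggggWWWWWWWWWWWWWWWWWWWWWgg---gWWWWWggg
198 ..-gWWWWgg----ggggWWg-ggWggg---....---------gWWWWWWWWWWWWWWWWWWWWgg---gggggggggg
200 -..-gWWWWg---------g---gWWWWWgg--------.-----ggggWWWWggggWWWWWWWg-------------gg
202 g-..-WWWWgg------------ggWWWWWggggWWWggg----...----ggg---ggggggg--ggg---------gg
204 g-..-gWWWWgg------------ggWWWWgg-ggWWWWWWWgg------..-------------ggggg---------g
206 gg-..-gWWWgg------------ggWWWWW
[... 964 characters left out ...]
-------------gWWg-..
230 WWggggggg--gggggggWWWWWWWWWWWWWWWWWWWWWWWWWWWWWggg-gWWWWWWg--------------gWWg-..
232 WWWWWWWWWWWgggggggggggggWWWWWWWWWWWWWWWWWWWWWWWWWWWWWWWWWWgg-------------gWWWg-.
234 WWWWWWWWWWWWWWWWgggggggggggWWWWWWWWWWWWWWWWWWWWWWWWWWWWWWWWg-------------ggWWg-.
236 WWWWWWWWWWWWWWWWWWWWWWgggggggWWWWWWWWWWWWWWWWgWWWWWWWWWWWWWWggg-----------gWWWg.
238 WWWWWWWWWWWWWWWWWWWWWWWWWWWWgggggggWWWgWWWWWWWWWWWWWWWWWWWWWWWWWWggg------gWWWg-
240 gggWWWWWWWWWWWWWWWWWWWWWWWWWWWWWgggggggggggggWWWWWWWWWWWWWWWWWWWWWWWWWggg-gWWWg-
242 WgggggggWWWWWWWWWWWWWWWWWWWWWWWWWWWWWgggggggggggWWWWWWWWWWWWWWWWWWWWWWWWWWWWWWWg
244 WWWWWWgggggggWWWWWWWWWWWWWWWWWWWWWWWWWWWWWgggggggggWWWWWWWWWWWWWWWWWggWWWWWWWWWg
```

All three hang; only the last one still swings slightly. Letting it settle, then handing in.

>>> {"op": "send_rows", "data": {
  "rows": [
    [0,0,0,0,0],
    [0,0,0,0,0],
    [0,0,0,0,0],
    [0,0,0,0,0],
    [0,0,0,0,0],
    [0,0,0,0,0],
    [0,0,0,0,0],
    [0,0,0,0,0]
  ]
}}

```text
clock: 51.15
tcp_pos: [0.4653, -0.0456, 0.3091]
tcp_rot: [3.141, -0.001, 0.0]
ft_force: [-0.3, 0.4, -0.3]
gripper_width: 0.0007
```

>>> {"op": "send_rows", "data": {
  "rows": [
    [0,0,0,0,0],
    [0,0,0,0,0],
    [0,0,0,0,0],
    [0,0,0,0,0],
    [0,0,0,0,0],
    [0,0,0,0,0],
    [0,0,0,0,0],
    [0,0,0,0,0]
  ]
}}

```text
clock: 52.15
tcp_pos: [0.4653, -0.0456, 0.3091]
tcp_rot: [3.141, -0.001, -0.0]
ft_force: [0.3, 0.2, 0.4]
gripper_width: 0.0007
```

```bash
python3 - <<'E'
from h import *
a=cam('scene')['color'].astype(int);b=cam('scene')['color'].astype(int)
df=cv2.blur(np.abs(a-b).sum(2).astype(np.float32),(3,3))[184:244,85:160];print((df>60).sum());print(ctrl.finish_job())
E
```

```text
0
the job is handed in; nothing more can be done
None
```

All three scrapers hang on the rack, one to an arm. The blower lever was pushed over afterwards, and the job was handed in at about 52 s.

**Last checks**
- **Scrapers:** In the final scene images all three hang from their arms and are still.
- **Lever:** It went to its end stop and stayed there after I backed off. The tip turned about 0.95 rad from its starting lean, which fits fully on but is not an exact reading.
- **Other things:** The red and yellow look-alikes have not moved in either camera view. The blue timer has not moved in the scene view and was hidden from the top camera. My image check on the mug and salt pot was inconclusive because of shadow from the arm, but no move touched them.

**What went wrong along the way**
- **Second scraper:** It tipped off the block's front edge, probably because I lowered the fingers before they had fully opened. It ended up leaning on the block, and I gripped it there and hung it. For the third I waited for full opening.
- **Forces:** The wrist force peaked at about 73 N against the lever's stop. That is under the 120 N limit but more than intended. It was finger contact, not the gripper's body.

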